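Hang a hook-on knife holder in the display channel

ROBOT

A 6-joint arm with a two-finger parallel gripper is mounted at the origin on the work surface. World frame = base frame: x ahead of the robot, y to its left, z up, the work surface at z = 0. Lengths are in m, angles in rad, forces in N, time in s.
With the tool pointing down it reaches from about 0.25 to 0.85 m from the base axis. Payload 12.5 kg.
Tool frame: the origin (TCP) lies between the finger pads; the fingertips stand r.finger_overhang ahead of it and the grasp point (between the pads) lies 5 mm behind it (r.finger_overhang is the distance from the TCP to the fingertips, in m); z points along the fingers, x is the direction in which the jaws open and shut, and the axes are right-handed (so a half turn about z gives the same grasp; the last joint's range is limited). The gripper opens to 93 mm and grips with 3 to 60 N. Pads are 15 mm wide; open, the fingers measure 128 mm over their backs; the gripper's body (75 mm by 188 mm) begins 65 mm behind the grasp point.
Start: joints at [1.055, 0.351, 1.652, -0, 1.139, -0.085], TCP at [0.23, 0.5, 0.233] pointing down, gripper open.
Joint ranges: [-2.75, 2.75], [-0.79, 2.1], [0.01, 2.65], [-1.57, 4.71], [0.07, 3.14], [-2.87, 2.87]. Speed limits (rad/s): [2.22, 2.22, 2.79, 3.14, 3.14, 3.14].

INTERFACE

Orientations are given as a 3x3 rotation matrix whose columns are the frame's x, y, z axes.
In Python, from plant import r gives the robot as it stands.
- The arm moves only by the tool arm_command, never from a script. Its argument "deltas" is a list of rows, each an object with "xyz": the shift along the tool's x, y, z in m, a list of three; "delta_rot": the turn, a rotation vector about the tool's x, y, z in degrees, a list of three; "hand": the closure in counts, from 0 (fully open) to 255 (shut). In form: [{"xyz": [dx, dy, dz], "delta_rot": [rx, ry, rz], "hand": hand}, ...]. A call has 1 to 5 rows; each row shifts and turns the commanded pose from where the row before left it, along the tool's axes as they then stand; what a row does not reach is not made up. A row lasts 1/12 s, in which the tool goes at most 41.7 mm and 7.16 degrees, less where a joint would pass 70% of its speed; a pose out of reach is approached as far as the arm can. A call with a gripper value outside its range is refused whole. The fingers move at their own pace and stop on an object; "squeeze" is the grip in N (left out, the last holds). Time passes only in rows, so rows that do not move let the fingers close. It gives the time, the measured TCP pose, the force and the opening at its end, in the units of the state.
- r.read_state(): the state, without advancing time (a new reading comes with each control period).
- r.snapshot(name): name is "scene" or "top" or "wrist"; returns a dict with "img" (480x640x3 uint8, red, green, blue), "mtx" (3x3 intrinsics, pixels), "R" (3x3) and "t" (3): a world point X has camera coordinates R X + t; the wrist camera has in their place "tool_from_camera" (4x4, takes a point from camera to tool coordinates, whose origin is the TCP and whose axes are the tool frame's). Camera axes: x right, y down, z forward; pixel columns grow to the right and rows downward; lengths in m; the calibration is good to about 2 mm. A picture is of the moment at which its call begins: read the wrist's pose just before it. There is no depth.
- r.close_job(): hands the job in, once; it reports no verdict.
The state is a dict: "time_s": time; "joint_positions": joint angles; "qd": joint speeds; "joint_efforts": joint torques, N m; "ee_pos": TCP position; "orientation": TCP orientation; "force": force on the tool from outside, world axes, zero at the start; "moment": the same for the moment, N m; "width": finger opening in m.
Only numpy, scipy, OpenCV 4.12 (cv2) and the standard library are available. Lean on these libraries where they do the work, as an engineer would, in place of code of your own. Each camera call takes 0.05 s, during which the arm holds its last target.

TASK

Pick up the wooden hook-on knife holder from the counter, lift its steel hook over the front lip of the display channel and lower it gently until you feel the hook seated on the channel floor behind the lip; only then let go, do not drop it in. Leave it hanging upright and square in the channel, never press hard on the channel with it, and leave the tin, the whetstone and the knife block where they are.

Things in the scene. Friction and masses are not known exactly. Their poses are not given: they have to be found in the camera images.
- holder_mid (a point): Centre of the loose hook-on knife holder, half-way up, 55 mm above its underside, on the vertical centre line of its block and grip; z up, +x towards its hook. It stands upright on the counter; 0.25 to 0.42 kg. Wooden block 36 (x) x 90 (y) x 52 mm high. On top an upright wooden grip 16 (x) x 30 (y) mm, from 52 to 110 mm above the underside: pinch it from above, front to back.
- hook_tip (a point): Centre of the lower edge of the holder's steel tongue, 24 mm above the holder's underside and 30 mm from its centre line along +x. Tongue 6 mm thick, 60 mm wide in y, hanging down from a 5 mm bridge flush with the block's top (so 23 mm long). The gap between it and the block's back face (18 mm from the centre line) is 9 mm.
- holder: The same knife holder; origin at the centre of the block's underside, same axes as its centre point.
- stand_seat (a point): Point of the fixed stand 115 mm above the counter: nominal centre of the channel floor. x runs from the lip to the back wall (load from the -x side), y along the channel, z up. The real channel is clamped by hand and not measured: up to 7 mm higher or lower and up to 5 mm off along x, always level and parallel. Find it by touch. The channel is rigid; its floor strip is cushioned, giving 1 mm per 7 N.
- stand_lip (a point): Nominal middle of the lip's top edge, 18 mm above and 8 mm before the nominal floor centre (same clamping error). Channel section from its floor centre: floor x -5.5 to 5.5 mm; lip x -10.5 to -5.5, its flat front face reaching from 18 above to 40 mm below the floor; back wall x 5.5 to 10.5, top 24 mm above the floor. 190 mm long, closed ends; inside 178 mm, hang anywhere.
- stand: The fixed display stand, origin on the counter 115 mm below the nominal floor centre, same axes. Foot plate 110 x 240 x 12 mm; two 16 mm square uprights, 160 mm high, 32 mm behind the origin (+x) at y +-88 mm. With the block's back face just touching the lip's front, the tongue is 4 mm clear of the lip inside and 1 mm clear of the back wall; it drops in freely.
- tin: Bystander: closed steel tin, 60 mm diameter, 75 mm high, origin at the centre of its underside.
- whetstone: Bystander: grey whetstone 160 x 55 x 28 mm lying flat, origin at the centre of its underside, x lengthways.
- block: Bystander: dark wooden knife block 90 x 90 mm, 158 mm high with its black knife handles, origin at the centre of its underside.
Not all that is in view belongs to the job. Leave any purple look-alike of the holder alone.

How it is judged:
By the outcome, as a careful person would: the job done as asked, in the order asked, and still so for the second after the job is handed in, with the robot touching nothing.
It also fails if it takes over 43 s, if anything falls off the work surface, if the arm or the gripper's body presses on something with over 40 N, if the wrist force passes 120 N, or if a joint passes its speed limit or range.

## Working session

There is one attempt and no reset: what is moved stays moved. The work goes in short steps, Python scripts to look and compute and a tool call to move; the robot and the scene stay as the last step left them, time stands still between calls to the robot, and variables do not carry over. Pictures are saved under pics/ and viewed, and the job is handed in when it is done.

Besides the shell and the picture viewer there is one more tool, called after "Request:" by a JSON object that holds its "api" and its "payload", one argument or row to a line. arm_command: Moves the arm, as the interface text tells. Its arguments: {"type":"object","properties":{"deltas":{"type":"array"},"squeeze":{"type":"number"}},"required":["deltas"]}

```bash
ls; mkdir -p pics
cat > h.py <<'E'
from plant import r
import numpy as np, cv2
def shot(n,f):
    s=r.read_state(); d=r.snapshot(n)
    cv2.imwrite('pics/'+f,cv2.cvtColor(d['img'],cv2.COLOR_RGB2BGR))
    import pickle; pickle.dump((s,d),open('pics/'+f+'.pkl','wb'))
    return s,d
def cam(s,d):
    if 'tool_from_camera' in d:
        T=np.array(d['tool_from_camera']); R0=np.array(s['orientation']); 
        Rw=R0@T[:3,:3]; c=R0@T[:3,3]+np.array(s['ee_pos'])
    else:
        Rw=np.array(d['R']).T; c=-Rw@np.array(d['t'])
    return Rw,c
def ray(s,d,u,v,z):
    Rw,c=cam(s,d); w=Rw@np.linalg.inv(np.array(d['mtx']))@np.array([u,v,1.])
    return c+w*(z-c[2])/w[2]
def load(f):
    import pickle; return pickle.load(open('pics/'+f+'.pkl','rb'))
E
python3 - <<'E'
from h import *
for n in['scene','top','wrist']:
    s,d=shot(n,n+'1.png'); print(n,np.round(cam(s,d)[1],3))
print(s, r.finger_overhang)
E
```

```text
pics
scene [ 1.258 -0.734  0.779]
top [0.394 0.003 1.023]
wrist [0.162 0.531 0.385]
{'time_s': 0.1, 'joint_positions': array([ 1.05540172e+00,  3.51159509e-01,  1.65231737e+00, -4.68097107e-05,
        1.13910165e+00, -8.46252863e-02]), 'qd': array([-0.00022659, -0.00087351, -0.00213344, -0.00069508,  0.00087049,
        0.00202088]), 'joint_efforts': array([ 2.55672538e-03, -4.98004532e+01, -2.85719830e+01,  7.01956660e-02,
        2.36794195e-02,  4.82421228e-06]), 'ee_pos': array([0.22952607, 0.49951291, 0.23218401]), 'orientation': array([[ 4.17551928e-01,  9.08652951e-01, -4.48925063e-04],
       [ 9.08652527e-01, -4.17552167e-01, -8.78765173e-04],
       [-9.85942201e-04, -4.09868012e-05, -9.99999513e-01]]), 'force': array([-1.07863643,  0.71017265,  0.21491757]), 'moment': array([0.05228335, 0.00369944, 0.00119147]), 'width': 0.09283610414580366} 0.014
```

View pics/scene1.png

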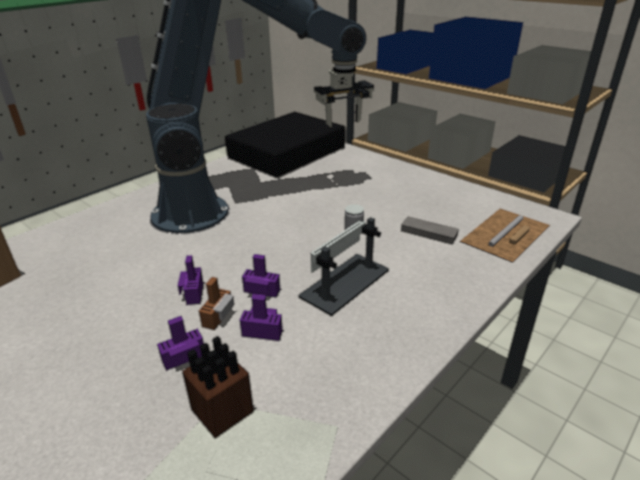

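View pics/top1.png

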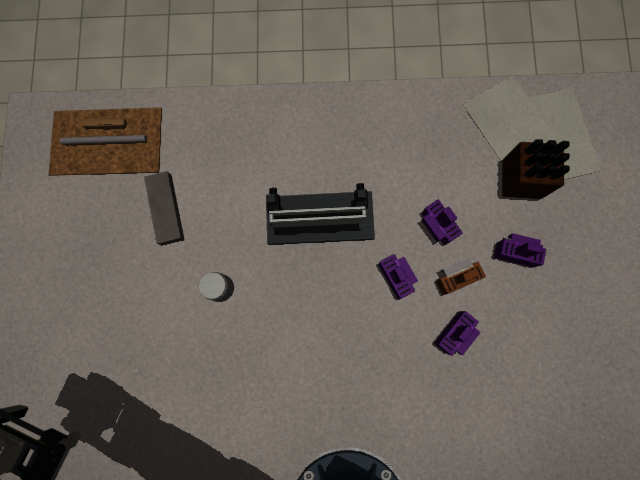

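View pics/wrist1.png

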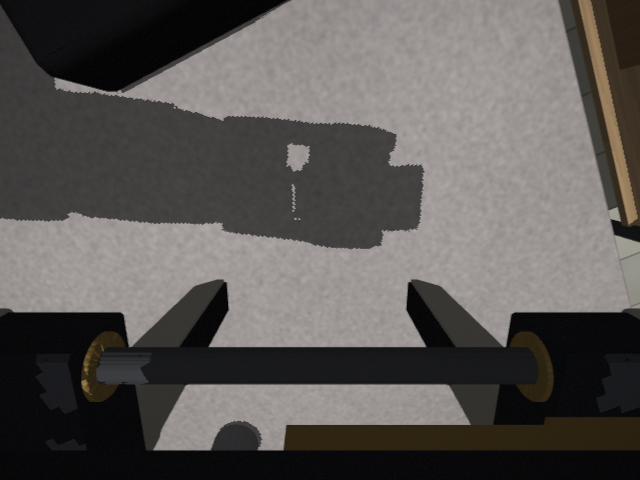

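The scene and top views show the brown holder at about (460,277) in the top image. Its grey hook points up-image, towards the stand (world +x), and four purple decoys surround it. The stand is at about (320,215), the tin at (214,287), the whetstone at (163,208) and the knife block at (533,170). Next I'll zoom in and measure.

Run:
```python
from h import *
s,d=load('top1.png'); im=cv2.imread('pics/top1.png')
print(d['mtx'])
cv2.imwrite('pics/z1.png',cv2.resize(im[190:370,370:570],None,fx=4,fy=4*0.83,interpolation=cv2.INTER_CUBIC)[:600])
cv2.imwrite('pics/z2.png',cv2.resize(im[175:255,255:385],None,fx=6,fy=6,interpolation=cv2.INTER_CUBIC))
s2,d2=load('scene1.png'); im2=cv2.imread('pics/scene1.png')
cv2.imwrite('pics/z3.png',cv2.resize(im2[200:350,150:400],None,fx=3.2,fy=3.2,interpolation=cv2.INTER_CUBIC))
```

```text
[[460.92601446   0.         327.6478965 ]
 [  0.         460.92601446 240.5948733 ]
 [  0.           0.           1.        ]]
```

View pics/z1.png

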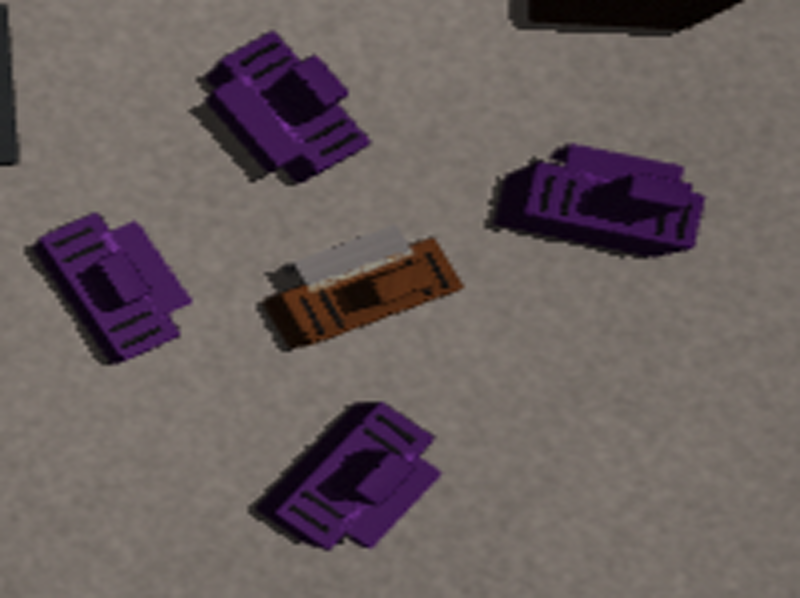

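View pics/z2.png

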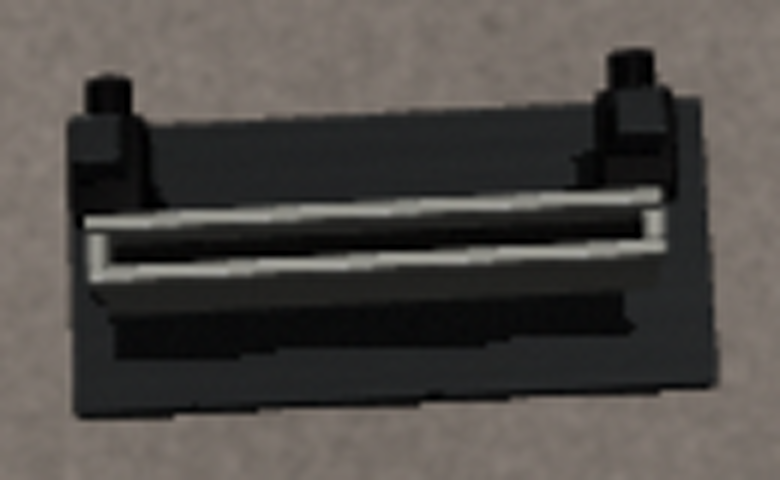

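View pics/z3.png

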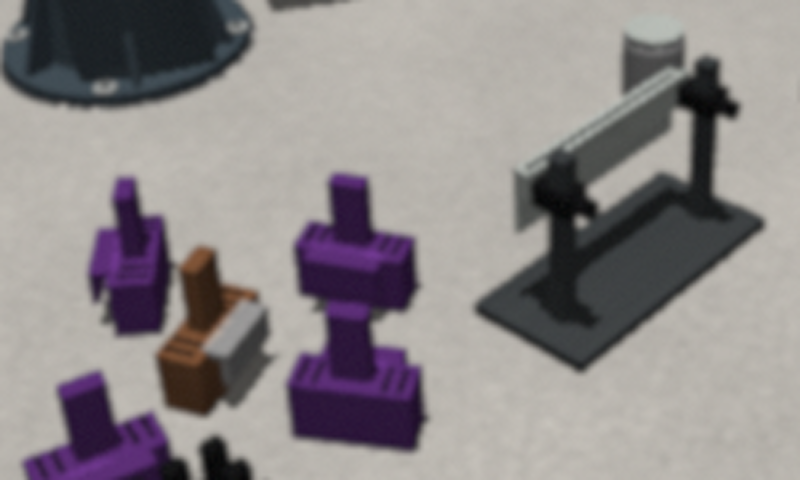

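Run:
```python
from h import *
s,d=load('top1.png')
def P(u,v,z): return ray(s,d,u,v,z)
z1=lambda u,v,z:P(370+u/4-.375,190+v/3.32-.35,z)
z2=lambda u,v,z:P(255+u/6-.42,175+v/6-.42,z)
def show(n,a): print(n,np.round(np.array(a)*1000,1).tolist())
c=[z1(432,238,.052),z1(463,287,.052),z1(300,347,.052),z1(268,300,.052)]
show('block',c)
h=[z1(302,264,.052),z1(402,230,.052),z1(412,250,.052)]; show('hook',h)
g=[z1(380,277,.11),z1(425,262,.11),z1(433,280,.11),z1(385,300,.11)]; show('grip',g)
def ang(a,b): v=b-a; return np.degrees(np.arctan2(v[1],v[0]))
print('holder y dir', ang(c[1],c[2]), ang(h[1],h[0]))
lip=[z2(88,282,.133),z2(665,250,.133)]; bw=[z2(85,214,.139),z2(660,186,.139)]
fp=[z2(75,416,.012),z2(716,386,.012),z2(700,97,.012),z2(68,125,.012)]
show('lip',lip);show('bw',bw);show('fp',fp)
print(ang(lip[1],lip[0]),ang(bw[1],bw[0]),ang(fp[1],fp[0]),ang(fp[2],fp[3]),np.mean(fp,0))
for n,u,v,z in [('dec',398,270,.08),('dec',440,220,.08),('dec',520,247,.08),('dec',458,330,.08)]: show(n,P(u,v,z))
```

```text
block [[507.3, -288.3, 52.0], [475.9, -302.0, 52.0], [440.2, -215.0, 52.0], [470.1, -200.3, 52.0]]
hook [[492.4, -219.4, 52.0], [512.7, -273.0, 52.0], [499.9, -277.3, 52.0]]
grip [[477.9, -243.8, 110.0], [486.3, -266.4, 110.0], [475.5, -269.5, 110.0], [464.2, -245.2, 110.0]]
holder y dir 112.2719089037236 110.78266560077279
lip [[586.9, 139.0, 133.0], [592.6, -51.4, 133.0]]
bw [[608.5, 139.1, 139.0], [612.7, -50.1, 139.0]]
fp [[562.4, 162.3, 12.0], [567.6, -75.8, 12.0], [678.2, -74.0, 12.0], [674.1, 165.1, 12.0]]
91.69395314354401 91.27132497933565 91.24483111596095 90.97501643028215 [0.6205484  0.04440387 0.012     ]
dec [490.1, -117.2, 80.0]
dec [592.2, -208.9, 80.0]
dec [531.4, -368.1, 80.0]
dec [367.3, -230.7, 80.0]
```

Request:
{"api": "arm_command", "payload": {
  "deltas": [
    {"xyz": [0, 0, -0.01], "delta_rot": [0, 0, 6.25], "hand": 0},
    {"xyz": [0, 0, -0.01], "delta_rot": [0, 0, 6.25], "hand": 0},
    {"xyz": [0, 0, -0.01], "delta_rot": [0, 0, 6.25], "hand": 0},
    {"xyz": [0, 0, 0], "delta_rot": [0, 0, 6.25], "hand": 0},
    {"xyz": [0, 0, 0], "delta_rot": [0, 0, 6.25], "hand": 0}
  ]
}}

```text
time_s: 0.57
ee_pos: [0.2297, 0.4998, 0.263]
orientation: [[0.831, 0.556, 0.0], [0.556, -0.831, 0.001], [0.001, -0.0, -1.0]]
force: [-0.4, -0.3, 0.2]
width: 0.0933
```

Request:
{"api": "arm_command", "payload": {
  "deltas": [
    {"xyz": [0, 0, 0], "delta_rot": [0, 0, 6.25], "hand": 0},
    {"xyz": [0, 0, 0], "delta_rot": [0, 0, 6.25], "hand": 0},
    {"xyz": [0, 0, 0], "delta_rot": [0, 0, 0], "hand": 0},
    {"xyz": [0, 0, 0], "delta_rot": [0, 0, 0], "hand": 0}
  ]
}}

```text
time_s: 0.9
ee_pos: [0.2296, 0.4997, 0.2625]
orientation: [[0.929, 0.371, -0.0], [0.371, -0.929, -0.0], [-0.0, 0.0, -1.0]]
force: [-1.0, -0.1, -0.2]
width: 0.0931
```

```bash
cat >> h.py <<'E'
def st():
    s=r.read_state(); R=np.array(s['orientation'])
    print('t',round(s['time_s'],2),'p',np.round(np.array(s['ee_pos'])*1000,1),'yaw',round(float(np.degrees(np.arctan2(R[1,0],R[0,0]))),2),'z',np.round(R[:,2],4),'F',np.round(s['force'],2),'M',np.round(s['moment'],2),'w',round(s['width']*1000,1))
    return s
def to(p):
    s=st(); d=np.array(s['orientation']).T@(np.array(p)-s['ee_pos']); print('tool delta mm',np.round(d*1000,1)); return d
E
python3 -c "
from h import *
to([.475,-.253,.263])"
```

```text
t 0.9 p [229.6 499.7 262.5] yaw 21.76 z [-2.e-04 -3.e-04 -1.e+00] F [-1.03 -0.09 -0.21] M [-0.07  0.08 -0.03] w 93.1
tool delta mm [-5.11e+01  7.90e+02 -3.00e-01]
```

Request:
{"api": "arm_command", "payload": {
  "deltas": [
    {"xyz": [-0.002, 0.03, 0], "delta_rot": [0, 0, 0], "hand": 0},
    {"xyz": [-0.002, 0.035, 0], "delta_rot": [0, 0, 0], "hand": 0},
    {"xyz": [-0.002, 0.035, 0], "delta_rot": [0, 0, 0], "hand": 0},
    {"xyz": [-0.003, 0.035, 0], "delta_rot": [0, 0, 0], "hand": 0},
    {"xyz": [-0.003, 0.035, 0], "delta_rot": [0, 0, 0], "hand": 0}
  ]
}}

```text
time_s: 1.32
ee_pos: [0.281, 0.3357, 0.2625]
orientation: [[0.928, 0.372, 0.0], [0.372, -0.928, -0.0], [-0.0, 0.0, -1.0]]
force: [0.6, -0.0, 1.0]
width: 0.0927
```

Request:
{"api": "arm_command", "payload": {
  "deltas": [
    {"xyz": [-0.002, 0.035, 0], "delta_rot": [0, 0, 0], "hand": 0},
    {"xyz": [-0.002, 0.035, 0], "delta_rot": [0, 0, 0], "hand": 0},
    {"xyz": [-0.002, 0.035, 0], "delta_rot": [0, 0, 0], "hand": 0},
    {"xyz": [-0.003, 0.035, 0], "delta_rot": [0, 0, 0], "hand": 0},
    {"xyz": [-0.003, 0.035, 0], "delta_rot": [0, 0, 0], "hand": 0}
  ]
}}

```text
time_s: 1.73
ee_pos: [0.3342, 0.1685, 0.2628]
orientation: [[0.928, 0.372, 0.0], [0.372, -0.928, 0.0], [0.0, 0.0, -1.0]]
force: [0.7, -0.3, -0.6]
width: 0.0932
```

Request:
{"api": "arm_command", "payload": {
  "deltas": [
    {"xyz": [-0.002, 0.035, 0], "delta_rot": [0, 0, 0], "hand": 0},
    {"xyz": [-0.002, 0.035, 0], "delta_rot": [0, 0, 0], "hand": 0},
    {"xyz": [-0.002, 0.035, 0], "delta_rot": [0, 0, 0], "hand": 0},
    {"xyz": [-0.003, 0.035, 0], "delta_rot": [0, 0, 0], "hand": 0},
    {"xyz": [-0.003, 0.035, 0], "delta_rot": [0, 0, 0], "hand": 0}
  ]
}}

```text
time_s: 2.15
ee_pos: [0.3875, 0.0011, 0.2628]
orientation: [[0.929, 0.371, 0.001], [0.371, -0.929, -0.0], [0.001, 0.0, -1.0]]
force: [1.2, 0.4, -0.3]
width: 0.0931
```

Request:
{"api": "arm_command", "payload": {
  "deltas": [
    {"xyz": [-0.002, 0.035, 0], "delta_rot": [0, 0, 0], "hand": 0},
    {"xyz": [-0.002, 0.035, 0], "delta_rot": [0, 0, 0], "hand": 0},
    {"xyz": [-0.002, 0.035, 0], "delta_rot": [0, 0, 0], "hand": 0},
    {"xyz": [-0.003, 0.03, 0], "delta_rot": [0, 0, 0], "hand": 0},
    {"xyz": [0, 0, 0], "delta_rot": [0, 0, 0], "hand": 0}
  ]
}}

```text
time_s: 2.57
ee_pos: [0.4296, -0.1298, 0.2625]
orientation: [[0.93, 0.368, 0.0], [0.368, -0.93, -0.001], [0.0, 0.001, -1.0]]
force: [0.2, 0.3, -0.2]
width: 0.093
```

```bash
python3 -c "
from h import *
to([.475,-.253,.263])
s,d=shot('wrist','wrist2.png'); print(d['mtx'])"
```

```text
t 2.57 p [ 429.6 -129.8  262.5] yaw 21.62 z [ 5.0e-04 -1.1e-03 -1.0e+00] F [ 0.15  0.29 -0.16] M [-0.06  0.06 -0.04] w 93.0
tool delta mm [ -3.2 131.2  -0.3]
[[346.60944993   0.         316.99713441]
 [  0.         346.60944993 243.37980484]
 [  0.           0.           1.        ]]
```

View pics/wrist2.png

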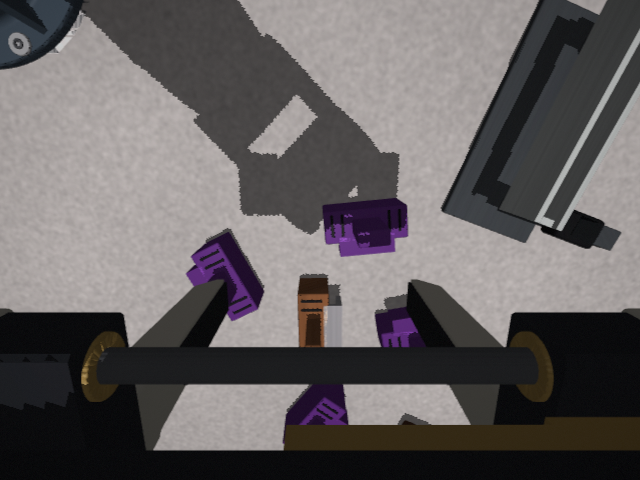

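The holder (300–340, 275–345) is half hidden by the gripper bar, so I'll move on until the wrist camera is above it.

Request:
{"api": "arm_command", "payload": {
  "deltas": [
    {"xyz": [-0.001, 0.035, 0], "delta_rot": [0, 0, 0], "hand": 0},
    {"xyz": [-0.001, 0.035, 0], "delta_rot": [0, 0, 0], "hand": 0},
    {"xyz": [-0.001, 0.035, 0], "delta_rot": [0, 0, 0], "hand": 0},
    {"xyz": [0, 0.035, 0], "delta_rot": [0, 0, 0], "hand": 0},
    {"xyz": [0, 0.035, 0], "delta_rot": [0, 0, 0], "hand": 0}
  ]
}}

```text
time_s: 3.03
ee_pos: [0.4905, -0.2901, 0.2627]
orientation: [[0.929, 0.371, -0.0], [0.371, -0.929, 0.0], [0.0, -0.0, -1.0]]
force: [0.6, 0.0, 0.9]
width: 0.0929
```

Request:
{"api": "arm_command", "payload": {
  "deltas": [
    {"xyz": [0, 0.025, 0], "delta_rot": [0, 0, 0], "hand": 0},
    {"xyz": [0, 0, 0], "delta_rot": [0, 0, 0], "hand": 0},
    {"xyz": [0, 0, 0], "delta_rot": [0, 0, 0], "hand": 0}
  ]
}}

```text
time_s: 3.28
ee_pos: [0.4993, -0.3125, 0.2621]
orientation: [[0.929, 0.369, -0.001], [0.369, -0.929, 0.001], [-0.0, -0.001, -1.0]]
force: [-0.4, 0.3, 0.2]
width: 0.0931
```

```bash
python3 -c "
from h import *
to([.475,-.253,.263])
s,d=shot('wrist','wrist3.png')
im=cv2.imread('pics/wrist3.png')
"
```

```text
t 3.28 p [ 499.3 -312.5  262.1] yaw 21.66 z [-9.e-04  9.e-04 -1.e+00] F [-0.39  0.31  0.24] M [-0.06  0.05  0.  ] w 93.1
tool delta mm [ -0.6 -64.3  -0.9]
```

View pics/wrist3.png

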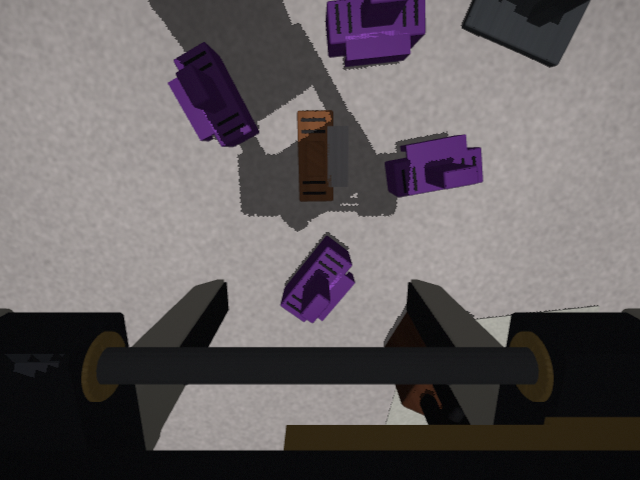

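The wrist view shows the holder from above, from (297,110) to (333,200), with the hook plate on its right at (340,155). Now I'll fit its edges.

Run:
```python
from h import *
s,d=load('wrist3.png'); im=cv2.imread('pics/wrist3.png')
hsv=cv2.cvtColor(im,cv2.COLOR_BGR2HSV)
m=((hsv[...,0]<20)&(hsv[...,1]>110)).astype(np.uint8); m[:90]=0;m[230:]=0;m[:,:260]=0;m[:,380:]=0
m=cv2.morphologyEx(m,cv2.MORPH_CLOSE,np.ones((7,7)))
# edges per row/col
L=[];Rr=[]
for v in range(116,196,2):
    x=np.where(m[v])[0]; L.append((x.min()-.5,v)); Rr.append((x.max()+.5,v))
T=[];B=[]
for u in range(303,330,2):
    y=np.where(m[:,u])[0]; T.append((u,y.min()-.5)); B.append((u,y.max()+.5))
for n,E in(('L',L),('R',Rr)):
    E=np.array(E);p=np.polyfit(E[:,1],E[:,0],1);print(n,p,'at v156',np.polyval(p,156), np.round(np.std(E[:,0]-np.polyval(p,E[:,1])),2))
for n,E in(('T',T),('B',B)):
    E=np.array(E);print(n,np.median(E[:,1]),np.polyfit(E[:,0],E[:,1],1))
cv2.imwrite('pics/z4.png',cv2.resize(im[90:230,250:400],None,fx=4,fy=4,interpolation=cv2.INTER_CUBIC))
c=cv2.findContours(m,0,2)[0];c=max(c,key=cv2.contourArea);print(cv2.minAreaRect(c))
for u,v in((297.5,111),(333,111),(333,201),(298,201)): print(np.round(1000*ray(s,d,u,v,.052),1))
```

```text
L [2.75797373e-02 2.93975141e+02] at v156 298.27757973733577 0.29
R [-1.82926829e-03  3.28258537e+02] at v156 327.9731707317072 2.48
T 110.5 [-2.63736264e-02  1.18691209e+02]
B 200.5 [2.67711494e-16 2.00500000e+02]
((315.0, 155.0), (90.0, 34.0), 90.0)
[ 441.2 -218.5   52. ]
[ 473.6 -205.6   52. ]
[ 507.4 -287.6   52. ]
[ 473.3 -301.2   52. ]
```

View pics/z4.png

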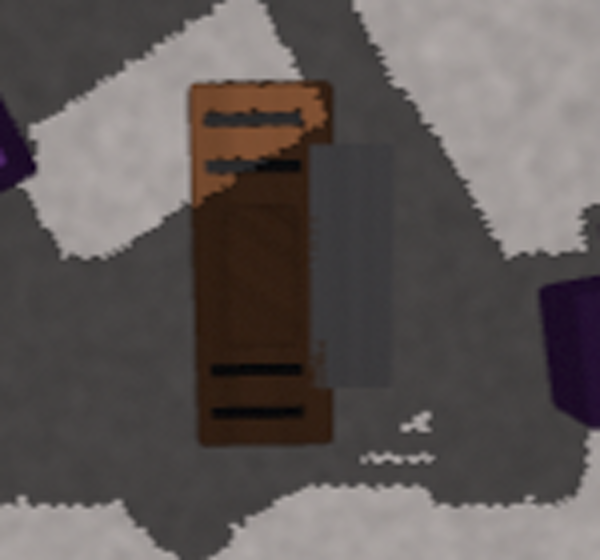

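The rays give the holder's centre at (0.474, -0.253) and its yaw at about 21.8°. The fitted block is about 36 x 89 mm, which matches the description. I'll go above it, half close the jaws and descend.

Request:
{"api": "arm_command", "payload": {
  "deltas": [
    {"xyz": [-0.001, -0.032, 0], "delta_rot": [0, 0, 0], "hand": 110},
    {"xyz": [-0.001, -0.032, 0], "delta_rot": [0, 0, 0], "hand": 110},
    {"xyz": [0, 0, 0.03], "delta_rot": [0, 0, 0], "hand": 110},
    {"xyz": [0, 0, 0.03], "delta_rot": [0, 0, 0], "hand": 110},
    {"xyz": [0, 0, 0.03], "delta_rot": [0, 0, 0], "hand": 110}
  ]
}}

```text
time_s: 3.75
ee_pos: [0.4737, -0.2522, 0.1727]
orientation: [[0.929, 0.371, 0.002], [0.371, -0.929, -0.001], [0.001, 0.002, -1.0]]
force: [0.1, 0.3, -0.6]
width: 0.0646
```

```bash
python3 -c "
from h import *
to([.474,-.253,.080])"
```

```text
t 3.75 p [ 473.7 -252.2  172.7] yaw 21.75 z [ 1.7e-03 -9.0e-04 -1.0e+00] F [ 0.05  0.25 -0.57] M [-0.04  0.03 -0.06] w 64.6
tool delta mm [-0.2  0.7 92.7]
```

Request:
{"api": "arm_command", "payload": {
  "deltas": [
    {"xyz": [0, 0, 0.025], "delta_rot": [0, 0, 0], "hand": 110},
    {"xyz": [0, 0, 0.025], "delta_rot": [0, 0, 0], "hand": 110},
    {"xyz": [0, 0, 0.022], "delta_rot": [0, 0, 0], "hand": 110},
    {"xyz": [0, 0, 0.02], "delta_rot": [0, 0, 0], "hand": 110},
    {"xyz": [0, 0, 0], "delta_rot": [0, 0, 0], "hand": 110}
  ]
}}

```text
time_s: 4.17
ee_pos: [0.4721, -0.2517, 0.0779]
orientation: [[0.929, 0.37, -0.005], [0.37, -0.929, 0.003], [-0.003, -0.005, -1.0]]
force: [-0.6, 0.6, -0.1]
width: 0.0533
```

```bash
python3 -c "
from h import *
to([.474,-.253,.080]); shot('wrist','wrist4.png')"
```

```text
t 4.17 p [ 472.1 -251.7   77.9] yaw 21.7 z [-0.0045  0.0031 -1.    ] F [-0.6   0.6  -0.07] M [-0.03  0.06  0.01] w 53.3
tool delta mm [ 1.3  1.9 -2.1]
```

View pics/wrist4.png

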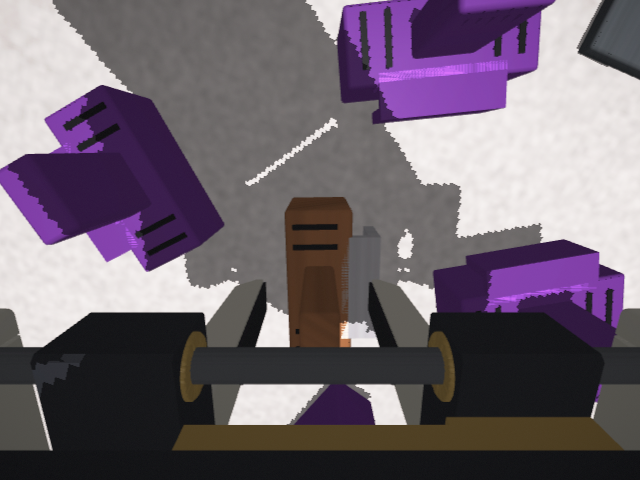

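The grip, about (302–340, 265–345), sits centrally between the fingers (265 and 370). Closing now.

Request:
{"api": "arm_command", "payload": {
  "deltas": [
    {"xyz": [0, 0, 0], "delta_rot": [0, 0, 0], "hand": 150},
    {"xyz": [0, 0, 0], "delta_rot": [0, 0, 0], "hand": 190},
    {"xyz": [0, 0, 0], "delta_rot": [0, 0, 0], "hand": 230},
    {"xyz": [0, 0, 0], "delta_rot": [0, 0, 0], "hand": 230},
    {"xyz": [0, 0, 0], "delta_rot": [0, 0, 0], "hand": 230}
  ],
  "squeeze": 30
}}

```text
time_s: 4.63
ee_pos: [0.4741, -0.2544, 0.0813]
orientation: [[0.93, 0.368, 0.001], [0.368, -0.93, -0.001], [0.001, 0.001, -1.0]]
force: [-0.3, 0.9, 0.6]
width: 0.0243
```

Request:
{"api": "arm_command", "payload": {
  "deltas": [
    {"xyz": [0, 0, 0], "delta_rot": [0, 0, 0], "hand": 255},
    {"xyz": [0, 0, 0], "delta_rot": [0, 0, 0], "hand": 255},
    {"xyz": [0, 0, 0], "delta_rot": [0, 0, 0], "hand": 255},
    {"xyz": [0, 0, 0], "delta_rot": [0, 0, 0], "hand": 255}
  ]
}}

```text
time_s: 4.97
ee_pos: [0.474, -0.2544, 0.0809]
orientation: [[0.93, 0.368, 0.0], [0.368, -0.93, -0.0], [0.0, 0.0, -1.0]]
force: [-1.5, 0.9, 6.2]
width: 0.016
```

```bash
python3 -c "
from h import *
to([.474,-.253,.080])"
```

```text
t 4.97 p [ 474.  -254.4   80.9] yaw 21.57 z [ 3.e-04 -2.e-04 -1.e+00] F [-1.48  0.88  6.21] M [-0.07  0.29 -0.04] w 16.0
tool delta mm [ 0.5 -1.3  0.9]
```

Request:
{"api": "arm_command", "payload": {
  "deltas": [
    {"xyz": [0, 0, -0.01], "delta_rot": [0, 0, 0], "hand": 255},
    {"xyz": [0, 0, -0.02], "delta_rot": [0, 0, 0], "hand": 255},
    {"xyz": [0, 0, -0.03], "delta_rot": [0, 0, 0], "hand": 255},
    {"xyz": [0, 0, -0.03], "delta_rot": [0, 0, 0], "hand": 255},
    {"xyz": [0, 0, -0.03], "delta_rot": [0, 0, 0], "hand": 255}
  ]
}}

```text
time_s: 5.38
ee_pos: [0.4733, -0.2539, 0.2019]
orientation: [[0.93, 0.368, -0.001], [0.368, -0.93, 0.001], [-0.001, -0.001, -1.0]]
force: [0.6, 0.5, -3.7]
width: 0.0158
```

Request:
{"api": "arm_command", "payload": {
  "deltas": [
    {"xyz": [0, 0, -0.02], "delta_rot": [0, 0, 0], "hand": 255},
    {"xyz": [0, 0, 0], "delta_rot": [0, 0, 4], "hand": 255},
    {"xyz": [0, 0, 0], "delta_rot": [0, 0, 5], "hand": 255},
    {"xyz": [0, 0, 0], "delta_rot": [0, 0, 6], "hand": 255},
    {"xyz": [0, 0, 0], "delta_rot": [0, 0, 5.2], "hand": 255}
  ]
}}

```text
time_s: 5.8
ee_pos: [0.4735, -0.254, 0.2208]
orientation: [[1.0, 0.019, -0.001], [0.019, -1.0, 0.0], [-0.001, -0.001, -1.0]]
force: [-0.6, 0.4, -4.9]
width: 0.016
```

Request:
{"api": "arm_command", "payload": {
  "deltas": [
    {"xyz": [0, 0, 0], "delta_rot": [0, 0, 0], "hand": 255},
    {"xyz": [0, 0, 0], "delta_rot": [0, 0, 0], "hand": 255},
    {"xyz": [0, 0, 0], "delta_rot": [0, 0, 0], "hand": 255}
  ]
}}

```text
time_s: 6.05
ee_pos: [0.4737, -0.2542, 0.2206]
orientation: [[1.0, 0.027, -0.0], [0.027, -1.0, 0.0], [-0.0, -0.0, -1.0]]
force: [-0.3, -0.1, -4.3]
width: 0.0163
```

```bash
python3 -c "
from h import *
to([.55,.04,.221])
shot('wrist','wrist5.png');shot('scene','scene5.png')
im=cv2.imread('pics/scene5.png')
cv2.imwrite('pics/z5.png',cv2.resize(im[160:360,140:400],None,fx=3,fy=3,interpolation=cv2.INTER_CUBIC))"
```

```text
t 6.05 p [ 473.7 -254.2  220.6] yaw 1.54 z [-4.e-04  3.e-04 -1.e+00] F [-0.25 -0.12 -4.35] M [-0.12  0.04  0.01] w 16.3
tool delta mm [  84.1 -292.    -0.4]
```

View pics/z5.png

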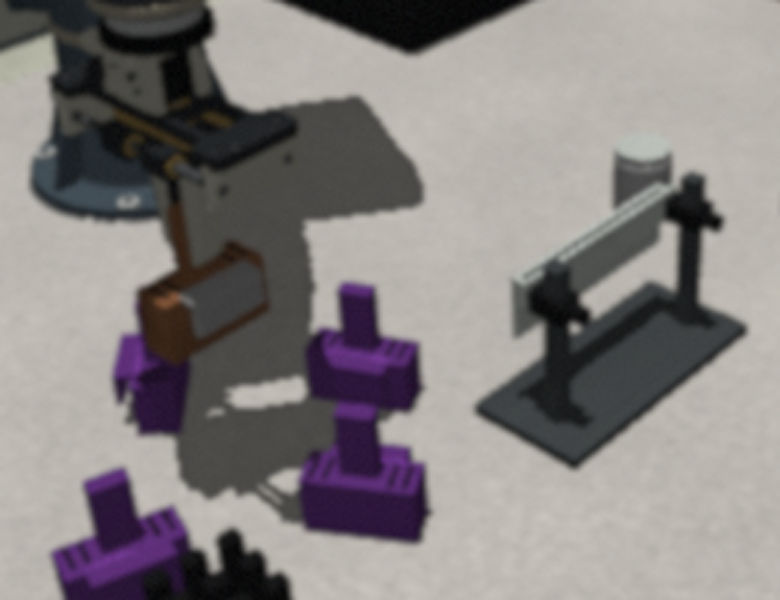

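View pics/wrist5.png

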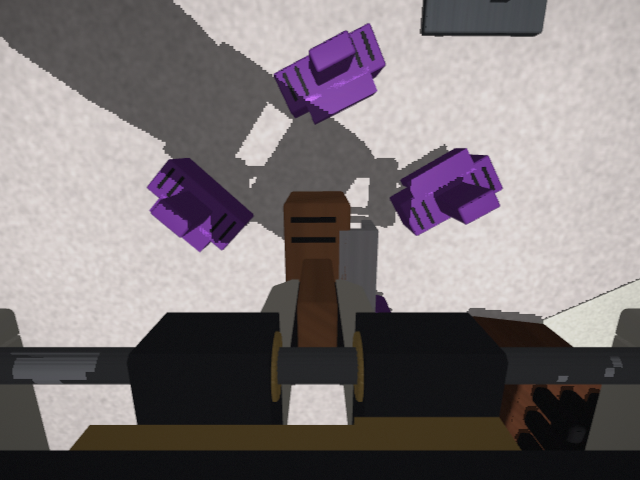

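Grip is square: the block edges run vertical in the wrist view, x 284–350, and the scene view shows the holder upright. Next I'll carry it to a stop in front of the stand.

Request:
{"api": "arm_command", "payload": {
  "deltas": [
    {"xyz": [0.006, -0.02, 0], "delta_rot": [0, 0, 0], "hand": 255},
    {"xyz": [0.007, -0.033, 0], "delta_rot": [0, 0, 0], "hand": 255},
    {"xyz": [0.007, -0.034, 0], "delta_rot": [0, 0, 0], "hand": 255},
    {"xyz": [0.007, -0.034, 0], "delta_rot": [0, 0, 0], "hand": 255},
    {"xyz": [0.007, -0.034, 0], "delta_rot": [0, 0, 0], "hand": 255}
  ]
}}

```text
time_s: 6.57
ee_pos: [0.5042, -0.097, 0.2207]
orientation: [[1.0, 0.025, 0.0], [0.025, -1.0, 0.0], [0.0, -0.0, -1.0]]
force: [0.4, 0.2, -3.6]
width: 0.0159
```

Request:
{"api": "arm_command", "payload": {
  "deltas": [
    {"xyz": [0.007, -0.034, 0], "delta_rot": [0, 0, 0], "hand": 255},
    {"xyz": [0.007, -0.034, 0], "delta_rot": [0, 0, 0], "hand": 255},
    {"xyz": [0.007, -0.034, 0], "delta_rot": [0, 0, 0], "hand": 255},
    {"xyz": [0.007, -0.025, 0], "delta_rot": [0, 0, 0], "hand": 255},
    {"xyz": [0.002, -0.01, 0], "delta_rot": [0, 0, 0], "hand": 255}
  ]
}}

```text
time_s: 6.98
ee_pos: [0.5313, 0.0422, 0.2207]
orientation: [[1.0, 0.027, 0.0], [0.027, -1.0, 0.001], [0.0, -0.001, -1.0]]
force: [-0.2, 0.5, -3.4]
width: 0.016
```

Request:
{"api": "arm_command", "payload": {
  "deltas": [
    {"xyz": [0, 0, 0], "delta_rot": [0, 0, 0], "hand": 255},
    {"xyz": [0, 0, 0], "delta_rot": [0, 0, 0], "hand": 255},
    {"xyz": [0, 0, 0], "delta_rot": [0, 0, 0], "hand": 255}
  ]
}}

```text
time_s: 7.23
ee_pos: [0.5308, 0.0382, 0.2206]
orientation: [[1.0, 0.024, -0.0], [0.024, -1.0, -0.0], [-0.0, 0.0, -1.0]]
force: [0.2, -0.1, -3.5]
width: 0.0159
```

```bash
python3 -c "
from h import *
to([.53,.04,.140])
shot('wrist','wrist6.png')
shot('top','top6.png')
im=cv2.imread('pics/top6.png')
cv2.imwrite('pics/z6.png',cv2.resize(im[165:285,255:395],None,fx=5,fy=5,interpolation=cv2.INTER_CUBIC))"
```

```text
t 7.23 p [530.8  38.2 220.6] yaw 1.36 z [-3.e-04 -3.e-04 -1.e+00] F [ 0.19 -0.09 -3.47] M [-0.05  0.08 -0.  ] w 15.9
tool delta mm [-0.7 -1.8 80.6]
```

View pics/wrist6.png

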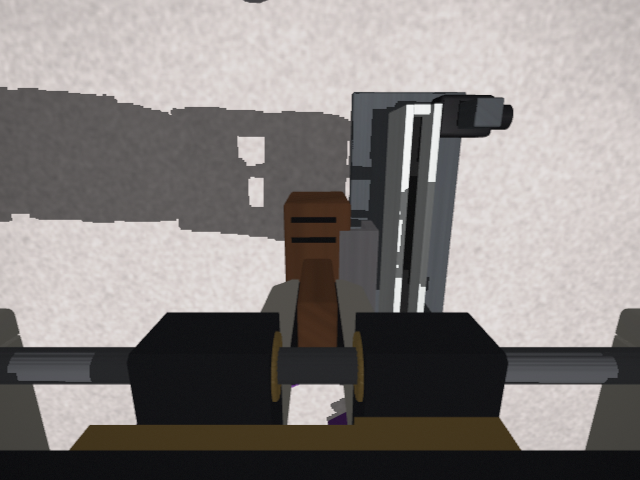

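View pics/z6.png

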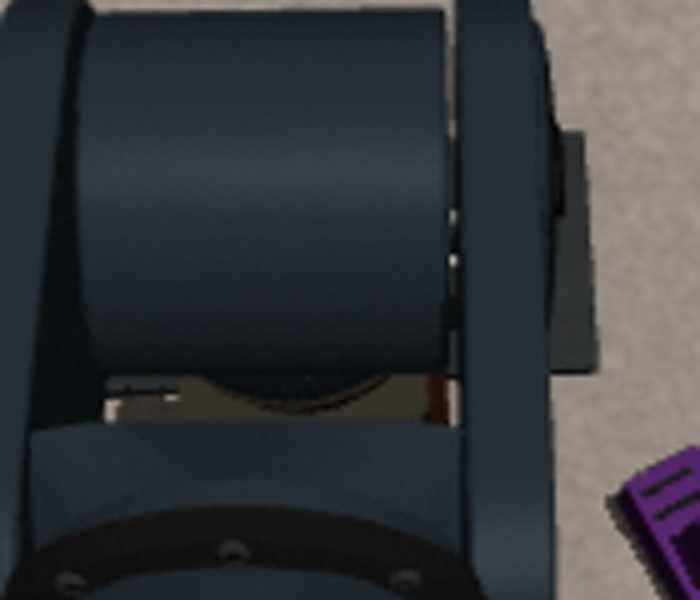

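The wrist view shows the channel's white rims: the lip at u≈408 to 392 and the wall at u≈441 to 425, over v 105–312. I'll measure its yaw properly with rays.

Run:
```python
from h import *
s,d=load('wrist6.png'); im=cv2.imread('pics/wrist6.png')
cv2.imwrite('pics/z7.png',cv2.resize(im[85:325,270:530],None,fx=2.5*1.2,fy=2.5,interpolation=cv2.INTER_CUBIC))
g=cv2.cvtColor(im,cv2.COLOR_BGR2GRAY)
for v in range(120,310,20): print(v,' '.join(map(str,g[v,380:450:2])))
print(d['tool_from_camera'])
```

```text
120 38 38 38 37 61 79 78 77 80 79 77 79 80 235 244 243 220 34 34 34 27 60 78 77 78 78 88 237 238 235 194 34 47 46 47
140 37 39 38 36 78 79 77 78 80 77 79 80 194 243 243 243 51 34 34 25 45 77 79 78 78 77 235 238 236 209 82 82 82 83 84
160 38 37 37 63 79 79 79 80 78 79 80 105 243 242 242 141 34 34 26 24 79 79 79 78 78 223 238 236 219 84 83 83 83 83 85
180 37 37 37 81 80 79 79 80 79 80 81 229 241 241 200 16 14 14 16 72 79 80 78 79 204 238 235 232 86 83 82 83 83 85 85
200 38 36 67 80 79 80 80 79 79 81 92 107 106 106 16 15 15 15 62 79 80 79 78 91 104 102 102 86 85 84 83 83 84 86 83
220 36 43 81 80 80 81 81 79 80 93 241 199 106 53 15 15 17 49 79 81 79 78 89 103 101 101 88 85 84 82 82 85 86 86 84
240 38 68 81 80 81 81 79 79 81 214 198 105 80 12 16 16 36 79 80 80 78 84 103 100 100 88 85 84 83 81 85 86 85 84 84
260 42 81 81 80 82 81 79 80 92 104 105 94 17 14 16 15 78 79 79 78 78 102 99 99 90 86 84 82 83 84 86 85 84 85 170
280 68 82 80 81 80 79 79 89 234 235 235 54 33 34 16 65 78 79 78 78 101 99 98 74 42 84 83 83 85 85 86 84 84 172 212
300 81 82 80 80 80 78 80 206 232 234 178 36 35 35 61 78 79 78 77 203 227 225 179 84 85 83 84 84 84 85 84 84 181 216 215
[[ 9.99999845e-01  5.11089759e-04  2.19219511e-04 -1.39725680e-04]
 [-5.51158704e-04  9.63366960e-01  2.68186123e-01 -7.46013140e-02]
 [-7.41216532e-05 -2.68186202e-01  9.63367093e-01 -1.52498600e-01]
 [ 0.00000000e+00  0.00000000e+00  0.00000000e+00  1.00000000e+00]]
```

View pics/z7.png

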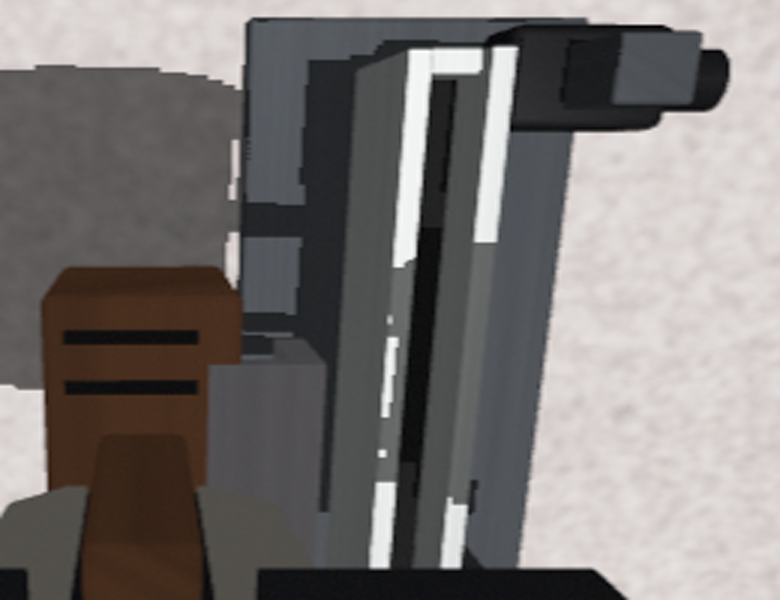

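Run:
```python
from h import *
s,d=load('wrist6.png'); im=cv2.imread('pics/wrist6.png')
g=cv2.cvtColor(im,cv2.COLOR_BGR2GRAY).astype(float)
rows=[v for v in range(112,308,3)]
def edge(v,lo,hi,thr,first=True,up=True):
    x=np.arange(lo,hi); a=g[v,lo:hi]
    for i in range(len(a)-1):
        if up and a[i]<thr<=a[i+1] or (not up and a[i]>=thr>a[i+1]): return x[i]+(thr-a[i])/(a[i+1]-a[i])
E={'lipfront':[], 'lipin':[], 'wallin':[],'wallout':[],'lipbot':[]}
for v in rows:
    c=405-(v-120)*.066
    bright=g[v,int(c)+3]>150
    e=edge(v,int(c)-7,int(c)+6,160 if bright else 90)
    if e and bright: E['lipfront'].append((e,v))
    e=edge(v,int(c)+4,int(c)+14,140,up=False) 
    if e and bright: E['lipin'].append((e,v))
    c2=435-(v-120)*.072
    if g[v,int(c2)+2]>150:
        e=edge(v,int(c2)-8,int(c2)+3,150)
        if e:E['wallin'].append((e,v))
        e=edge(v,int(c2)+1,int(c2)+14,150,up=False)
        if e:E['wallout'].append((e,v))
    e=edge(v,372,398,58)
    if e:E['lipbot'].append((e,v))
Z={'lipfront':.133,'lipin':.133,'wallin':.139,'wallout':.139,'lipbot':.075}
for n,e in E.items():
    e=np.array(e)
    for dz in(-.007,0,.007):
        P=np.array([ray(s,d,u,v,Z[n]+dz) for u,v in e]); p=np.polyfit(P[:,1],P[:,0],1)
        k=abs(P[:,0]-np.polyval(p,P[:,1]))<.001
        p=np.polyfit(P[k,1],P[k,0],1)
        print(n,len(e),k.sum(),'z',Z[n]+dz,'yaw',round(-np.degrees(np.arctan(p[0])),2),'x@y.04',round(1000*np.polyval(p,.04),2))
# holder block far edges, z=underside+52
zb=.2206-.0809+.052
for u,v in((284,206),(285,270),(350,206),(341,236),(378,230),(378,310)): print(np.round(1000*ray(s,d,u,v,zb),1))
```

```text
lipfront 49 49 z 0.126 yaw 1.39 x@y.04 589.83
lipfront 49 49 z 0.133 yaw 1.39 x@y.04 588.16
lipfront 49 49 z 0.14 yaw 1.39 x@y.04 586.48
lipin 41 35 z 0.126 yaw 1.34 x@y.04 595.06
lipin 41 35 z 0.133 yaw 1.34 x@y.04 593.24
lipin 41 35 z 0.14 yaw 1.34 x@y.04 591.41
wallin 31 31 z 0.132 yaw 1.36 x@y.04 606.44
wallin 31 31 z 0.139 yaw 1.36 x@y.04 604.24
wallin 31 31 z 0.14600000000000002 yaw 1.36 x@y.04 602.04
wallout 31 31 z 0.132 yaw 1.35 x@y.04 611.71
wallout 31 31 z 0.139 yaw 1.35 x@y.04 609.35
wallout 31 31 z 0.14600000000000002 yaw 1.35 x@y.04 607.0
lipbot 60 60 z 0.06799999999999999 yaw 1.28 x@y.04 589.45
lipbot 60 60 z 0.075 yaw 1.28 x@y.04 588.09
lipbot 60 60 z 0.082 yaw 1.28 x@y.04 586.74
[512.2  82.4 191.7]
[512.7  46.6 191.7]
[547.   83.2 191.7]
[542.9  66.8 191.7]
[562.7  70.6 191.7]
[566.   23.5 191.7]
```

The stand's yaw is 1.36° and the tool's is 1.36°, so they are aligned. The lip front should be at x≈0.588. Next I'll descend in front of the lip and probe it with the outside of the tongue to measure x.

Request:
{"api": "arm_command", "payload": {
  "deltas": [
    {"xyz": [0, 0, 0.015], "delta_rot": [0, 0, 0], "hand": 255},
    {"xyz": [0, 0, 0.025], "delta_rot": [0, 0, 0], "hand": 255},
    {"xyz": [0, 0, 0.025], "delta_rot": [0, 0, 0], "hand": 255},
    {"xyz": [0, 0, 0.015], "delta_rot": [0, 0, 0], "hand": 255},
    {"xyz": [0.005, 0, 0], "delta_rot": [0, 0, 0], "hand": 255}
  ]
}}

```text
time_s: 7.75
ee_pos: [0.5337, 0.0384, 0.1377]
orientation: [[1.0, 0.023, -0.006], [0.023, -1.0, -0.0], [-0.006, -0.0, -1.0]]
force: [-0.4, 0.2, -4.5]
width: 0.016
```

Request:
{"api": "arm_command", "payload": {
  "deltas": [
    {"xyz": [0.008, 0, 0], "delta_rot": [0, 0, 0], "hand": 255},
    {"xyz": [0.005, 0, 0], "delta_rot": [0, 0, 0], "hand": 255},
    {"xyz": [0, 0, 0], "delta_rot": [0, 0, 0], "hand": 255},
    {"xyz": [0, 0, 0], "delta_rot": [0, 0, 0], "hand": 255},
    {"xyz": [0, 0, 0], "delta_rot": [0, 0, 0], "hand": 255}
  ]
}}

```text
time_s: 8.17
ee_pos: [0.5491, 0.0396, 0.1413]
orientation: [[1.0, 0.024, 0.001], [0.024, -1.0, -0.0], [0.001, 0.0, -1.0]]
force: [0.3, 0.1, -3.9]
width: 0.0162
```

```bash
python3 -c "
from h import *
to([.555,.04,.140])"
```

```text
t 8.17 p [549.1  39.6 141.3] yaw 1.37 z [ 8.e-04 -0.e+00 -1.e+00] F [ 0.32  0.09 -3.87] M [-0.11  0.08 -0.01] w 16.2
tool delta mm [ 5.9 -0.3  1.3]
```

Request:
{"api": "arm_command", "payload": {
  "deltas": [
    {"xyz": [0.001, 0, 0], "delta_rot": [0, 0, 0], "hand": 255},
    {"xyz": [0.001, 0, 0], "delta_rot": [0, 0, 0], "hand": 255},
    {"xyz": [0, 0, 0], "delta_rot": [0, 0, 0], "hand": 255}
  ]
}}

```text
time_s: 8.42
ee_pos: [0.5511, 0.0397, 0.1408]
orientation: [[1.0, 0.024, 0.0], [0.024, -1.0, -0.0], [0.0, 0.0, -1.0]]
force: [-0.3, 0.6, -3.6]
width: 0.0158
```

Request:
{"api": "arm_command", "payload": {
  "deltas": [
    {"xyz": [0.001, 0, 0], "delta_rot": [0, 0, 0], "hand": 255},
    {"xyz": [0, 0, 0], "delta_rot": [0, 0, 0], "hand": 255}
  ]
}}

```text
time_s: 8.58
ee_pos: [0.552, 0.0397, 0.1407]
orientation: [[1.0, 0.024, 0.0], [0.024, -1.0, -0.0], [0.0, 0.0, -1.0]]
force: [0.0, -0.3, -4.0]
width: 0.0159
```

Request:
{"api": "arm_command", "payload": {
  "deltas": [
    {"xyz": [0.001, 0, 0], "delta_rot": [0, 0, 0], "hand": 255},
    {"xyz": [0, 0, 0], "delta_rot": [0, 0, 0], "hand": 255}
  ]
}}

```text
time_s: 8.75
ee_pos: [0.5531, 0.0397, 0.1406]
orientation: [[1.0, 0.024, 0.0], [0.024, -1.0, -0.0], [0.0, 0.0, -1.0]]
force: [0.1, 0.0, -3.8]
width: 0.0163
```

Request:
{"api": "arm_command", "payload": {
  "deltas": [
    {"xyz": [0.0005, 0, 0], "delta_rot": [0, 0, 0], "hand": 255},
    {"xyz": [0, 0, 0], "delta_rot": [0, 0, 0], "hand": 255}
  ]
}}

```text
time_s: 8.92
ee_pos: [0.5535, 0.0397, 0.1406]
orientation: [[1.0, 0.024, 0.0], [0.024, -1.0, -0.0], [0.0, 0.0, -1.0]]
force: [0.3, 0.4, -4.6]
width: 0.0157
```

Request:
{"api": "arm_command", "payload": {
  "deltas": [
    {"xyz": [0.0005, 0, 0], "delta_rot": [0, 0, 0], "hand": 255},
    {"xyz": [0, 0, 0], "delta_rot": [0, 0, 0], "hand": 255}
  ]
}}

```text
time_s: 9.08
ee_pos: [0.554, 0.0397, 0.1406]
orientation: [[1.0, 0.024, 0.0], [0.024, -1.0, -0.0], [0.0, 0.0, -1.0]]
force: [-0.2, -0.1, -3.3]
width: 0.016
```

Request:
{"api": "arm_command", "payload": {
  "deltas": [
    {"xyz": [0.0005, 0, 0], "delta_rot": [0, 0, 0], "hand": 255},
    {"xyz": [0, 0, 0], "delta_rot": [0, 0, 0], "hand": 255}
  ]
}}

```text
time_s: 9.25
ee_pos: [0.5545, 0.0398, 0.1406]
orientation: [[1.0, 0.024, 0.0], [0.024, -1.0, 0.0], [0.0, -0.0, -1.0]]
force: [0.4, 0.5, -4.6]
width: 0.0159
```

Request:
{"api": "arm_command", "payload": {
  "deltas": [
    {"xyz": [0.0005, 0, 0], "delta_rot": [0, 0, 0], "hand": 255},
    {"xyz": [0, 0, 0], "delta_rot": [0, 0, 0], "hand": 255}
  ]
}}

```text
time_s: 9.42
ee_pos: [0.5548, 0.0398, 0.1406]
orientation: [[1.0, 0.024, -0.0], [0.024, -1.0, 0.0], [-0.0, -0.0, -1.0]]
force: [-0.7, 0.5, -3.0]
width: 0.0159
```

Request:
{"api": "arm_command", "payload": {
  "deltas": [
    {"xyz": [0.0005, 0, 0], "delta_rot": [0, 0, 0], "hand": 255},
    {"xyz": [0, 0, 0], "delta_rot": [0, 0, 0], "hand": 255}
  ]
}}

```text
time_s: 9.58
ee_pos: [0.5549, 0.0398, 0.1405]
orientation: [[1.0, 0.024, -0.001], [0.024, -1.0, 0.0], [-0.001, -0.0, -1.0]]
force: [-4.0, 0.7, -2.3]
width: 0.0157
```

Request:
{"api": "arm_command", "payload": {
  "deltas": [
    {"xyz": [0.0005, 0, 0], "delta_rot": [0, 0, 0], "hand": 255},
    {"xyz": [0, 0, 0], "delta_rot": [0, 0, 0], "hand": 255}
  ]
}}

```text
time_s: 9.75
ee_pos: [0.555, 0.0398, 0.1404]
orientation: [[1.0, 0.024, -0.003], [0.024, -1.0, -0.0], [-0.003, -0.0, -1.0]]
force: [-6.9, -0.6, -0.4]
width: 0.0158
```

Contact is clear: Fx goes to -4 and then -7 N, starting at TCP x≈0.5548. That puts the lip front at x≈0.5878, against 0.588 from vision. I'll back off and rise above the lip.

Request:
{"api": "arm_command", "payload": {
  "deltas": [
    {"xyz": [-0.004, 0, 0], "delta_rot": [0, 0, 0], "hand": 255},
    {"xyz": [-0.004, 0, 0], "delta_rot": [0, 0, 0], "hand": 255},
    {"xyz": [0, 0, -0.02], "delta_rot": [0, 0, 0], "hand": 255},
    {"xyz": [0, 0, -0.03], "delta_rot": [0, 0, 0], "hand": 255},
    {"xyz": [0, 0, -0.025], "delta_rot": [0, 0, 0], "hand": 255}
  ]
}}

```text
time_s: 10.17
ee_pos: [0.5478, 0.0396, 0.2169]
orientation: [[1.0, 0.024, 0.0], [0.024, -1.0, -0.0], [0.0, 0.0, -1.0]]
force: [0.7, -0.1, -3.5]
width: 0.0157
```

Request:
{"api": "arm_command", "payload": {
  "deltas": [
    {"xyz": [0, 0, 0], "delta_rot": [0, 0, 0], "hand": 255},
    {"xyz": [0, 0, 0], "delta_rot": [0, 0, 0], "hand": 255},
    {"xyz": [0, 0, 0], "delta_rot": [0, 0, 0], "hand": 255}
  ]
}}

```text
time_s: 10.42
ee_pos: [0.5473, 0.0396, 0.2144]
orientation: [[1.0, 0.024, -0.001], [0.024, -1.0, 0.0], [-0.001, -0.0, -1.0]]
force: [-0.4, 0.0, -4.3]
width: 0.0161
```

```bash
python3 -c "
from h import *
to([.5683,.04,.215]); shot('wrist','wrist8.png')"
```

```text
t 10.42 p [547.3  39.6 214.4] yaw 1.37 z [-0.0013  0.     -1.    ] F [-0.43  0.04 -4.33] M [-0.05  0.1  -0.04] w 16.1
tool delta mm [21.   0.1 -0.6]
```

View pics/wrist8.png

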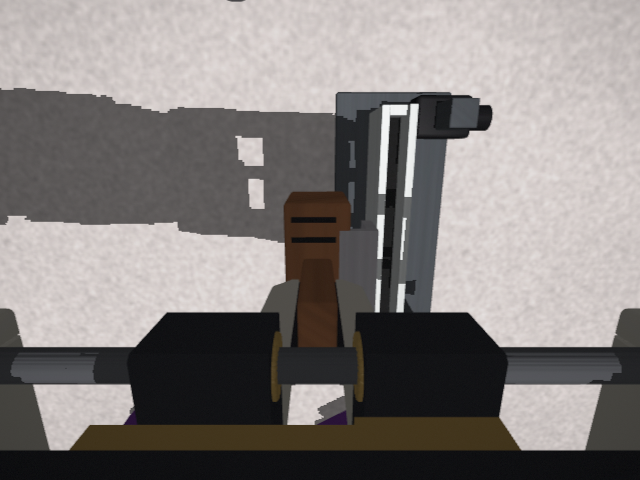

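The holder sits in the grip as before, its edges still at x 284 and 350. Moving over the lip.

Request:
{"api": "arm_command", "payload": {
  "deltas": [
    {"xyz": [0.007, 0, 0], "delta_rot": [0, 0, 0], "hand": 255},
    {"xyz": [0.008, 0, 0], "delta_rot": [0, 0, 0], "hand": 255},
    {"xyz": [0.006, 0, 0], "delta_rot": [0, 0, 0], "hand": 255},
    {"xyz": [0, 0, 0], "delta_rot": [0, 0, 0], "hand": 255},
    {"xyz": [0, 0, 0], "delta_rot": [0, 0, 0], "hand": 255}
  ]
}}

```text
time_s: 10.88
ee_pos: [0.5692, 0.0401, 0.2151]
orientation: [[1.0, 0.024, -0.0], [0.024, -1.0, -0.0], [-0.0, 0.0, -1.0]]
force: [-1.0, 0.8, -3.5]
width: 0.0157
```

Request:
{"api": "arm_command", "payload": {
  "deltas": [
    {"xyz": [0, 0, 0.004], "delta_rot": [0, 0, 0], "hand": 255},
    {"xyz": [0, 0, 0.004], "delta_rot": [0, 0, 0], "hand": 255},
    {"xyz": [0, 0, 0], "delta_rot": [0, 0, 0], "hand": 255},
    {"xyz": [0, 0, 0], "delta_rot": [0, 0, 0], "hand": 255}
  ]
}}

```text
time_s: 11.22
ee_pos: [0.5687, 0.0401, 0.2073]
orientation: [[1.0, 0.024, -0.001], [0.024, -1.0, -0.0], [-0.001, 0.0, -1.0]]
force: [-0.2, 0.3, -3.1]
width: 0.0158
```

```bash
python3 -c "
from h import *
to([.5683,.04,.200]); shot('wrist','wrist9.png')"
```

```text
t 11.22 p [568.7  40.1 207.3] yaw 1.37 z [-5.e-04 -0.e+00 -1.e+00] F [-0.22  0.26 -3.05] M [-0.09  0.09 -0.06] w 15.8
tool delta mm [-0.4  0.1  7.3]
```

View pics/wrist9.png

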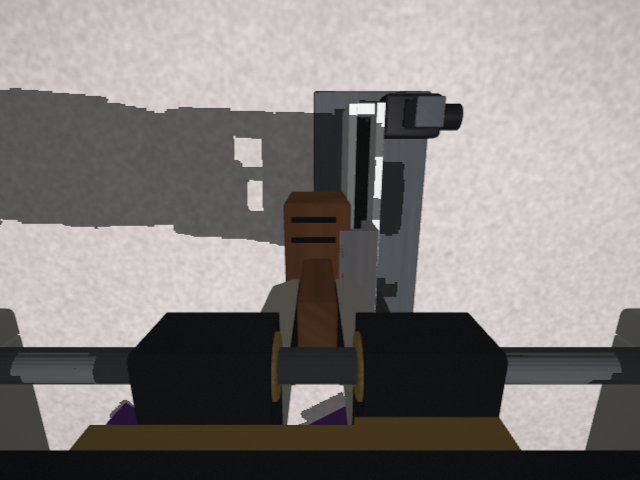

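The tongue is lined up over the channel slot. I'll descend slowly, watching the force.

Request:
{"api": "arm_command", "payload": {
  "deltas": [
    {"xyz": [-0.0005, 0, 0.003], "delta_rot": [0, 0, 0], "hand": 255},
    {"xyz": [0, 0, 0.003], "delta_rot": [0, 0, 0], "hand": 255},
    {"xyz": [0, 0, 0.001], "delta_rot": [0, 0, 0], "hand": 255},
    {"xyz": [0, 0, 0], "delta_rot": [0, 0, 0], "hand": 255}
  ]
}}

```text
time_s: 11.6
ee_pos: [0.5682, 0.0401, 0.2002]
orientation: [[1.0, 0.024, -0.001], [0.024, -1.0, 0.0], [-0.001, -0.0, -1.0]]
force: [0.4, -0.2, -3.2]
width: 0.016
```

Request:
{"api": "arm_command", "payload": {
  "deltas": [
    {"xyz": [0, 0, 0.001], "delta_rot": [0, 0, 0], "hand": 255},
    {"xyz": [0, 0, 0.001], "delta_rot": [0, 0, 0], "hand": 255},
    {"xyz": [0, 0, 0.001], "delta_rot": [0, 0, 0], "hand": 255},
    {"xyz": [0, 0, 0.001], "delta_rot": [0, 0, 0], "hand": 255}
  ]
}}

```text
time_s: 11.93
ee_pos: [0.5684, 0.0401, 0.1966]
orientation: [[1.0, 0.024, 0.0], [0.024, -1.0, -0.0], [0.0, 0.0, -1.0]]
force: [0.5, -0.2, -3.2]
width: 0.0159
```

Request:
{"api": "arm_command", "payload": {
  "deltas": [
    {"xyz": [0, 0, 0.001], "delta_rot": [0, 0, 0], "hand": 255},
    {"xyz": [0, 0, 0.001], "delta_rot": [0, 0, 0], "hand": 255},
    {"xyz": [0, 0, 0.001], "delta_rot": [0, 0, 0], "hand": 255},
    {"xyz": [0, 0, 0.001], "delta_rot": [0, 0, 0], "hand": 255}
  ]
}}

```text
time_s: 12.27
ee_pos: [0.5684, 0.0401, 0.1925]
orientation: [[1.0, 0.024, -0.0], [0.024, -1.0, -0.0], [-0.0, 0.0, -1.0]]
force: [-0.3, 0.5, -3.3]
width: 0.0159
```

Request:
{"api": "arm_command", "payload": {
  "deltas": [
    {"xyz": [0, 0, 0.001], "delta_rot": [0, 0, 0], "hand": 255},
    {"xyz": [0, 0, 0.001], "delta_rot": [0, 0, 0], "hand": 255},
    {"xyz": [0, 0, 0.001], "delta_rot": [0, 0, 0], "hand": 255}
  ]
}}

```text
time_s: 12.52
ee_pos: [0.5684, 0.0401, 0.1895]
orientation: [[1.0, 0.024, -0.0], [0.024, -1.0, 0.0], [-0.0, -0.0, -1.0]]
force: [0.0, 0.2, -4.5]
width: 0.016
```

Request:
{"api": "arm_command", "payload": {
  "deltas": [
    {"xyz": [0, 0, 0.001], "delta_rot": [0, 0, 0], "hand": 255},
    {"xyz": [0, 0, 0.001], "delta_rot": [0, 0, 0], "hand": 255},
    {"xyz": [0, 0, 0.001], "delta_rot": [0, 0, 0], "hand": 255}
  ]
}}

```text
time_s: 12.77
ee_pos: [0.5684, 0.0401, 0.1865]
orientation: [[1.0, 0.024, 0.0], [0.024, -1.0, -0.0], [0.0, 0.0, -1.0]]
force: [0.1, 0.1, -3.9]
width: 0.0161
```

Request:
{"api": "arm_command", "payload": {
  "deltas": [
    {"xyz": [0, 0, 0.001], "delta_rot": [0, 0, 0], "hand": 255},
    {"xyz": [0, 0, 0.001], "delta_rot": [0, 0, 0], "hand": 255},
    {"xyz": [0, 0, 0.001], "delta_rot": [0, 0, 0], "hand": 255}
  ]
}}

```text
time_s: 13.02
ee_pos: [0.5684, 0.0401, 0.1835]
orientation: [[1.0, 0.024, -0.0], [0.024, -1.0, -0.0], [-0.0, 0.0, -1.0]]
force: [-0.2, -0.5, -4.4]
width: 0.0158
```

Request:
{"api": "arm_command", "payload": {
  "deltas": [
    {"xyz": [0, 0, 0.001], "delta_rot": [0, 0, 0], "hand": 255},
    {"xyz": [0, 0, 0.001], "delta_rot": [0, 0, 0], "hand": 255},
    {"xyz": [0, 0, 0], "delta_rot": [0, 0, 0], "hand": 255}
  ]
}}

```text
time_s: 13.27
ee_pos: [0.5683, 0.0401, 0.1814]
orientation: [[1.0, 0.024, -0.0], [0.024, -1.0, -0.0], [-0.0, 0.0, -1.0]]
force: [-0.2, 0.7, -3.0]
width: 0.0159
```

```bash
python3 -c "
from h import *
st()"
```

```text
t 13.27 p [568.3  40.1 181.4] yaw 1.37 z [-3.e-04 -0.e+00 -1.e+00] F [-0.16  0.67 -3.04] M [-0.12  0.03 -0.02] w 15.9
```

Request:
{"api": "arm_command", "payload": {
  "deltas": [
    {"xyz": [0, 0, 0.0005], "delta_rot": [0, 0, 0], "hand": 255},
    {"xyz": [0, 0, 0.0005], "delta_rot": [0, 0, 0], "hand": 255}
  ]
}}

```text
time_s: 13.43
ee_pos: [0.5685, 0.0401, 0.1807]
orientation: [[1.0, 0.024, 0.0], [0.024, -1.0, -0.0], [0.0, 0.0, -1.0]]
force: [0.3, 0.7, -5.0]
width: 0.0158
```

Request:
{"api": "arm_command", "payload": {
  "deltas": [
    {"xyz": [0, 0, 0.0005], "delta_rot": [0, 0, 0], "hand": 255},
    {"xyz": [0, 0, 0.0005], "delta_rot": [0, 0, 0], "hand": 255}
  ]
}}

```text
time_s: 13.6
ee_pos: [0.5684, 0.0401, 0.1796]
orientation: [[1.0, 0.024, 0.0], [0.024, -1.0, -0.0], [0.0, 0.0, -1.0]]
force: [-0.6, 0.8, -4.5]
width: 0.0156
```

Request:
{"api": "arm_command", "payload": {
  "deltas": [
    {"xyz": [0, 0, 0.0005], "delta_rot": [0, 0, 0], "hand": 255},
    {"xyz": [0, 0, 0.0005], "delta_rot": [0, 0, 0], "hand": 255}
  ]
}}

```text
time_s: 13.77
ee_pos: [0.5684, 0.0401, 0.1786]
orientation: [[1.0, 0.024, 0.0], [0.024, -1.0, -0.0], [-0.0, 0.0, -1.0]]
force: [-0.3, 0.2, -4.3]
width: 0.0162
```

Request:
{"api": "arm_command", "payload": {
  "deltas": [
    {"xyz": [0, 0, 0.0005], "delta_rot": [0, 0, 0], "hand": 255},
    {"xyz": [0, 0, 0.0005], "delta_rot": [0, 0, 0], "hand": 255}
  ]
}}

```text
time_s: 13.93
ee_pos: [0.5684, 0.0401, 0.1776]
orientation: [[1.0, 0.024, 0.0], [0.024, -1.0, -0.0], [0.0, 0.0, -1.0]]
force: [-0.1, -1.3, -4.2]
width: 0.0155
```

Request:
{"api": "arm_command", "payload": {
  "deltas": [
    {"xyz": [0, 0, 0.0005], "delta_rot": [0, 0, 0], "hand": 255},
    {"xyz": [0, 0, 0.0005], "delta_rot": [0, 0, 0], "hand": 255}
  ]
}}

```text
time_s: 14.1
ee_pos: [0.5684, 0.0401, 0.1766]
orientation: [[1.0, 0.024, -0.0], [0.024, -1.0, 0.0], [-0.0, -0.0, -1.0]]
force: [-1.5, -0.0, -3.7]
width: 0.016
```

Request:
{"api": "arm_command", "payload": {
  "deltas": [
    {"xyz": [0, 0, 0.0005], "delta_rot": [0, 0, 0], "hand": 255},
    {"xyz": [0, 0, 0.0005], "delta_rot": [0, 0, 0], "hand": 255}
  ]
}}

```text
time_s: 14.27
ee_pos: [0.5684, 0.0401, 0.1756]
orientation: [[1.0, 0.024, -0.0], [0.024, -1.0, -0.0], [-0.0, 0.0, -1.0]]
force: [0.3, -0.7, -4.4]
width: 0.0157
```

Request:
{"api": "arm_command", "payload": {
  "deltas": [
    {"xyz": [0, 0, 0.0005], "delta_rot": [0, 0, 0], "hand": 255},
    {"xyz": [0, 0, 0.0005], "delta_rot": [0, 0, 0], "hand": 255}
  ]
}}

```text
time_s: 14.43
ee_pos: [0.5684, 0.0401, 0.1746]
orientation: [[1.0, 0.024, 0.0], [0.024, -1.0, 0.0], [0.0, -0.0, -1.0]]
force: [-0.3, -0.3, -4.5]
width: 0.0157
```

Request:
{"api": "arm_command", "payload": {
  "deltas": [
    {"xyz": [0, 0, 0.0005], "delta_rot": [0, 0, 0], "hand": 255},
    {"xyz": [0, 0, 0.0005], "delta_rot": [0, 0, 0], "hand": 255}
  ]
}}

```text
time_s: 14.6
ee_pos: [0.5684, 0.0401, 0.1736]
orientation: [[1.0, 0.024, -0.0], [0.024, -1.0, 0.0], [-0.0, -0.0, -1.0]]
force: [-0.3, 1.1, -4.9]
width: 0.016
```

Request:
{"api": "arm_command", "payload": {
  "deltas": [
    {"xyz": [0, 0, 0.0005], "delta_rot": [0, 0, 0], "hand": 255},
    {"xyz": [0, 0, 0.0005], "delta_rot": [0, 0, 0], "hand": 255}
  ]
}}

```text
time_s: 14.77
ee_pos: [0.5685, 0.04, 0.1728]
orientation: [[1.0, 0.024, 0.0], [0.024, -1.0, -0.0], [0.0, 0.0, -1.0]]
force: [-1.2, 0.1, -0.2]
width: 0.0161
```

Request:
{"api": "arm_command", "payload": {
  "deltas": [
    {"xyz": [0, 0, 0.0005], "delta_rot": [0, 0, 0], "hand": 255},
    {"xyz": [0, 0, 0.0005], "delta_rot": [0, 0, 0], "hand": 255}
  ]
}}

```text
time_s: 14.93
ee_pos: [0.5684, 0.0401, 0.1721]
orientation: [[1.0, 0.024, 0.0], [0.024, -1.0, -0.0], [0.0, 0.0, -1.0]]
force: [-3.1, -0.5, 4.3]
width: 0.0158
```

Request:
{"api": "arm_command", "payload": {
  "deltas": [
    {"xyz": [0, 0, 0.0005], "delta_rot": [0, 0, 0], "hand": 255},
    {"xyz": [0, 0, 0.0005], "delta_rot": [0, 0, 0], "hand": 255}
  ]
}}

```text
time_s: 15.1
ee_pos: [0.5684, 0.0401, 0.1714]
orientation: [[1.0, 0.024, 0.0], [0.024, -1.0, -0.0], [0.0, 0.0, -1.0]]
force: [-6.9, -0.9, 9.8]
width: 0.016
```

The hook met the floor at TCP z≈0.173, and contact is now about 14 N. I'll ease off, then close the gap between the block's back face and the lip.

Request:
{"api": "arm_command", "payload": {
  "deltas": [
    {"xyz": [0, 0, -0.0008], "delta_rot": [0, 0, 0], "hand": 255},
    {"xyz": [0, 0, 0], "delta_rot": [0, 0, 0], "hand": 255},
    {"xyz": [0, 0, 0], "delta_rot": [0, 0, 0], "hand": 255}
  ]
}}

```text
time_s: 15.35
ee_pos: [0.5685, 0.0401, 0.1719]
orientation: [[1.0, 0.024, 0.0], [0.024, -1.0, -0.0], [0.0, 0.0, -1.0]]
force: [-3.8, -1.6, 5.8]
width: 0.0164
```

```bash
python3 -c "
from h import *
st(); shot('scene','scene10.png');st()
im=cv2.imread('pics/scene10.png')
cv2.imwrite('pics/z10.png',cv2.resize(im[180:330,280:420],None,fx=4,fy=4,interpolation=cv2.INTER_CUBIC))"
```

```text
t 15.35 p [568.5  40.1 171.9] yaw 1.37 z [ 4.e-04 -0.e+00 -1.e+00] F [-3.77 -1.62  5.79] M [-0.05  0.7   0.01] w 16.4
t 15.4 p [568.5  40.1 171.9] yaw 1.37 z [ 4.e-04 -0.e+00 -1.e+00] F [-4.45 -1.5   6.11] M [-0.05  0.74  0.03] w 16.2
```

View pics/z10.png

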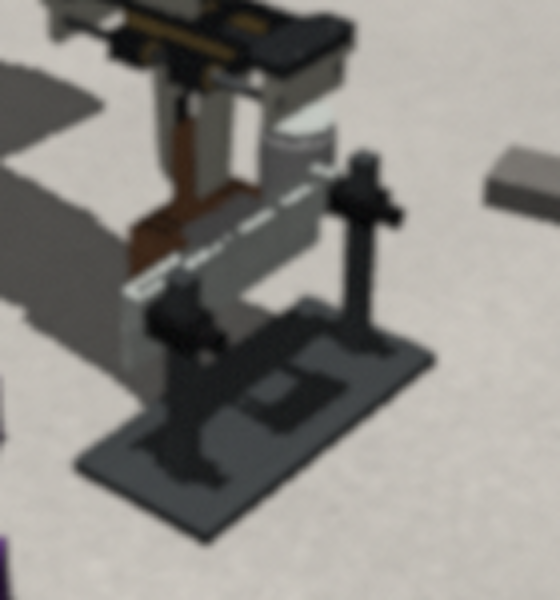

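The hook is behind the lip and the block is in front of it. I'll unload a little more, then nudge +x.

Request:
{"api": "arm_command", "payload": {
  "deltas": [
    {"xyz": [0, 0, -0.0008], "delta_rot": [0, 0, 0], "hand": 255},
    {"xyz": [0, 0, 0], "delta_rot": [0, 0, 0], "hand": 255},
    {"xyz": [0, 0, 0], "delta_rot": [0, 0, 0], "hand": 255}
  ]
}}

```text
time_s: 15.65
ee_pos: [0.5685, 0.0401, 0.1723]
orientation: [[1.0, 0.024, 0.0], [0.024, -1.0, 0.0], [0.0, 0.0, -1.0]]
force: [-2.4, -0.7, 2.3]
width: 0.0157
```

Request:
{"api": "arm_command", "payload": {
  "deltas": [
    {"xyz": [0.0005, 0, 0], "delta_rot": [0, 0, 0], "hand": 255},
    {"xyz": [0, 0, 0], "delta_rot": [0, 0, 0], "hand": 255}
  ]
}}

```text
time_s: 15.82
ee_pos: [0.5688, 0.0401, 0.1722]
orientation: [[1.0, 0.024, -0.0], [0.024, -1.0, 0.0], [-0.0, -0.0, -1.0]]
force: [-3.1, -0.3, 3.0]
width: 0.0157
```

Request:
{"api": "arm_command", "payload": {
  "deltas": [
    {"xyz": [0.0003, 0, -0.0006], "delta_rot": [0, 0, 0], "hand": 255},
    {"xyz": [0, 0, 0], "delta_rot": [0, 0, 0], "hand": 255},
    {"xyz": [0, 0, 0], "delta_rot": [0, 0, 0], "hand": 255}
  ]
}}

```text
time_s: 16.07
ee_pos: [0.5692, 0.0401, 0.1726]
orientation: [[1.0, 0.024, -0.0], [0.024, -1.0, 0.0], [-0.0, -0.0, -1.0]]
force: [-2.6, -1.0, 2.0]
width: 0.0157
```

```bash
python3 -c "
from h import *
st()"
```

```text
t 16.07 p [569.2  40.1 172.6] yaw 1.37 z [-1.e-04  0.e+00 -1.e+00] F [-2.57 -1.03  1.99] M [-0.04  0.41  0.04] w 15.7
```

Request:
{"api": "arm_command", "payload": {
  "deltas": [
    {"xyz": [0.0005, 0, 0], "delta_rot": [0, 0, 0], "hand": 255},
    {"xyz": [0, 0, 0], "delta_rot": [0, 0, 0], "hand": 255}
  ]
}}

```text
time_s: 16.23
ee_pos: [0.5697, 0.0401, 0.1727]
orientation: [[1.0, 0.024, -0.0], [0.024, -1.0, 0.0], [-0.0, -0.0, -1.0]]
force: [-1.2, -0.7, 0.6]
width: 0.016
```

```bash
python3 -c "
from h import *
st()"
```

```text
t 16.23 p [569.7  40.1 172.7] yaw 1.36 z [-1.e-04  0.e+00 -1.e+00] F [-1.24 -0.73  0.59] M [-0.02  0.38  0.01] w 16.0
```

Request:
{"api": "arm_command", "payload": {
  "deltas": [
    {"xyz": [0.0004, 0, 0], "delta_rot": [0, 0, 0], "hand": 255},
    {"xyz": [0, 0, 0], "delta_rot": [0, 0, 0], "hand": 255},
    {"xyz": [0, 0, 0], "delta_rot": [0, 0, 0], "hand": 255}
  ]
}}

```text
time_s: 16.48
ee_pos: [0.5698, 0.0402, 0.1727]
orientation: [[1.0, 0.024, -0.001], [0.024, -1.0, 0.0], [-0.001, -0.0, -1.0]]
force: [-4.7, 0.4, 1.5]
width: 0.0157
```

```bash
python3 -c "
from h import *
st()"
```

```text
t 16.48 p [569.8  40.2 172.7] yaw 1.37 z [-8.e-04  0.e+00 -1.e+00] F [-4.67  0.42  1.45] M [ 0.1   0.88 -0.07] w 15.7
```

Block face touches the lip at x=0.5698, exactly as predicted. The floor carries the weight (Fz +1.5 N against -4 N hanging free), so it is seated. Relaxing and releasing.

Request:
{"api": "arm_command", "payload": {
  "deltas": [
    {"xyz": [-0.0002, 0, 0], "delta_rot": [0, 0, 0], "hand": 255},
    {"xyz": [0, 0, 0], "delta_rot": [0, 0, 0], "hand": 255},
    {"xyz": [0, 0, 0], "delta_rot": [0, 0, 0], "hand": 255}
  ],
  "squeeze": 6
}}

```text
time_s: 16.73
ee_pos: [0.5698, 0.0401, 0.1727]
orientation: [[1.0, 0.024, -0.0], [0.024, -1.0, 0.0], [-0.0, -0.0, -1.0]]
force: [-3.4, -0.5, 0.6]
width: 0.0159
```

```bash
python3 -c "
from h import *
st()"
```

```text
t 16.73 p [569.8  40.1 172.7] yaw 1.37 z [-2.e-04  0.e+00 -1.e+00] F [-3.37 -0.46  0.62] M [ 0.01  0.76 -0.01] w 15.9
```

Request:
{"api": "arm_command", "payload": {
  "deltas": [
    {"xyz": [0, 0, 0], "delta_rot": [0, 0, 0], "hand": 205},
    {"xyz": [0, 0, 0], "delta_rot": [0, 0, 0], "hand": 195},
    {"xyz": [0, 0, 0], "delta_rot": [0, 0, 0], "hand": 180},
    {"xyz": [0, 0, 0], "delta_rot": [0, 0, 0], "hand": 165},
    {"xyz": [0, 0, 0], "delta_rot": [0, 0, 0], "hand": 150}
  ]
}}

```text
time_s: 17.15
ee_pos: [0.5701, 0.0401, 0.1729]
orientation: [[1.0, 0.024, 0.0], [0.024, -1.0, -0.0], [0.0, 0.0, -1.0]]
force: [-0.4, -0.7, -1.1]
width: 0.0348
```

```bash
python3 -c "
from h import *
st(); shot('wrist','wrist11.png')"
```

```text
t 17.15 p [570.1  40.1 172.9] yaw 1.37 z [ 5.e-04 -1.e-04 -1.e+00] F [-0.37 -0.71 -1.1 ] M [-0.09  0.13  0.  ] w 34.8
```

View pics/wrist11.png

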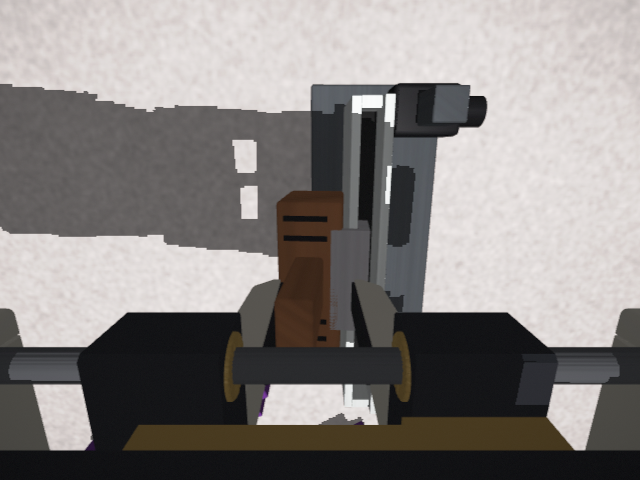

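After release the holder has leaned a little outward: the hook edge moved from u=378 to 369 and the grip's right side is now visible. I'll look from the scene camera and measure it.

```bash
python3 -c "
from h import *
shot('scene','scene12.png')
im=cv2.imread('pics/scene12.png')
cv2.imwrite('pics/z12.png',cv2.resize(im[190:320,290:400],None,fx=4.5,fy=4.5,interpolation=cv2.INTER_CUBIC))
a=cv2.imread('pics/wrist11.png')[170:420,230:430];cv2.imwrite('pics/z11.png',cv2.resize(a,None,fx=2.4,fy=2.4,interpolation=cv2.INTER_CUBIC))"
```

```text
(no output)
```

View pics/z12.png

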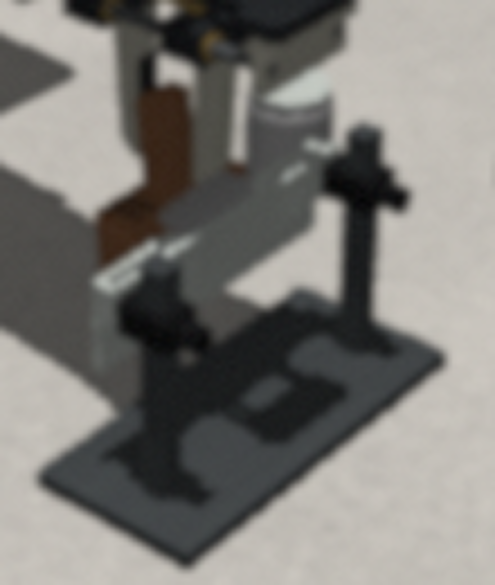

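View pics/z11.png

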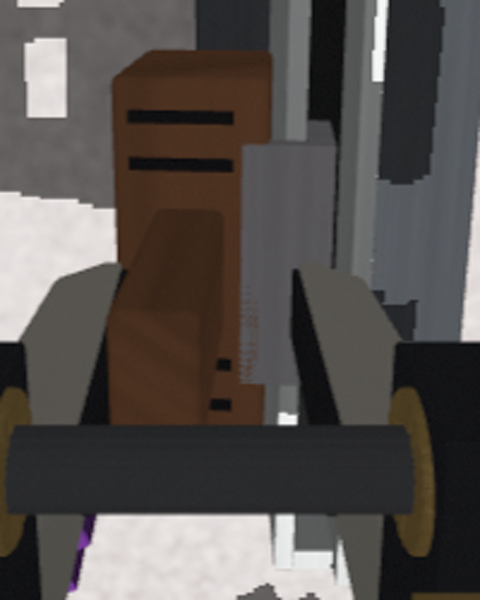

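Request:
{"api": "arm_command", "payload": {
  "deltas": [
    {"xyz": [0, 0, 0], "delta_rot": [0, 0, 0], "hand": 142},
    {"xyz": [0, 0, 0], "delta_rot": [0, 0, 0], "hand": 135},
    {"xyz": [0, 0, 0], "delta_rot": [0, 0, 0], "hand": 128},
    {"xyz": [0, 0, 0], "delta_rot": [0, 0, 0], "hand": 128}
  ]
}}

```text
time_s: 17.58
ee_pos: [0.57, 0.0401, 0.1729]
orientation: [[1.0, 0.024, 0.0], [0.024, -1.0, -0.0], [0.0, 0.0, -1.0]]
force: [1.2, -0.7, 0.8]
width: 0.0463
```

```bash
python3 -c "
from h import *
st(); shot('wrist','wrist13.png')
a=cv2.imread('pics/wrist13.png')[170:420,230:430];cv2.imwrite('pics/z13.png',cv2.resize(a,None,fx=2.4,fy=2.4,interpolation=cv2.INTER_CUBIC))"
```

```text
t 17.58 p [570.   40.1 172.9] yaw 1.37 z [ 1.e-04 -0.e+00 -1.e+00] F [ 1.2  -0.74  0.79] M [-0.07  0.05 -0.03] w 46.3
```

View pics/z13.png

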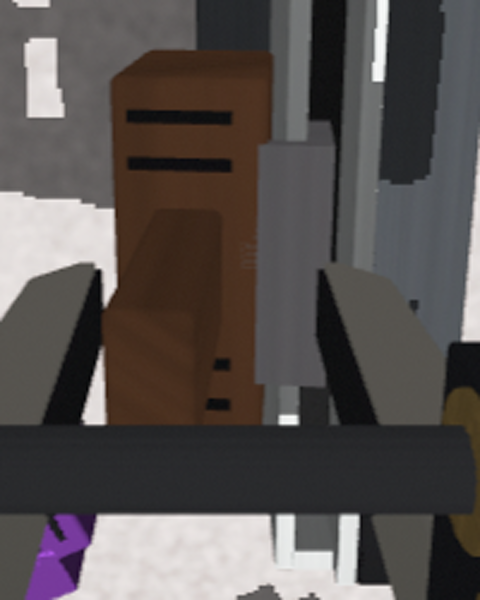

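It now rests clear of both fingers, with a gap visible beside the grip. The slight lean is where the lip clearance lets it settle. I'll shift slightly for clearance and retreat upward.

Request:
{"api": "arm_command", "payload": {
  "deltas": [
    {"xyz": [-0.004, 0, 0], "delta_rot": [0, 0, 0], "hand": 110},
    {"xyz": [-0.002, 0, 0], "delta_rot": [0, 0, 0], "hand": 110},
    {"xyz": [0, 0, -0.01], "delta_rot": [0, 0, 0], "hand": 110},
    {"xyz": [0, 0, -0.02], "delta_rot": [0, 0, 0], "hand": 110},
    {"xyz": [0, 0, -0.03], "delta_rot": [0, 0, 0], "hand": 110}
  ]
}}

```text
time_s: 18.05
ee_pos: [0.5628, 0.04, 0.2323]
orientation: [[1.0, 0.024, -0.004], [0.024, -1.0, 0.0], [-0.004, -0.0, -1.0]]
force: [0.9, -0.3, -0.3]
width: 0.053
```

Request:
{"api": "arm_command", "payload": {
  "deltas": [
    {"xyz": [0, 0, -0.03], "delta_rot": [0, 0, 0], "hand": 110},
    {"xyz": [0, 0.03, -0.02], "delta_rot": [0, 0, 0], "hand": 110},
    {"xyz": [0, 0.03, 0], "delta_rot": [0, 0, 0], "hand": 110},
    {"xyz": [0, 0.03, 0], "delta_rot": [0, 0, 0], "hand": 110},
    {"xyz": [0, 0, 0], "delta_rot": [0, 0, 0], "hand": 110}
  ]
}}

```text
time_s: 18.47
ee_pos: [0.5661, -0.0539, 0.2841]
orientation: [[1.0, 0.021, 0.001], [0.021, -1.0, -0.001], [0.001, 0.001, -1.0]]
force: [0.3, -0.8, -0.1]
width: 0.0531
```

Request:
{"api": "arm_command", "payload": {
  "deltas": [
    {"xyz": [0, 0, 0], "delta_rot": [0, 0, 0], "hand": 110},
    {"xyz": [0, 0, 0], "delta_rot": [0, 0, 0], "hand": 110}
  ]
}}

```text
time_s: 18.63
ee_pos: [0.566, -0.0497, 0.2833]
orientation: [[1.0, 0.023, 0.0], [0.023, -1.0, 0.0], [0.0, -0.0, -1.0]]
force: [0.2, 1.0, -0.2]
width: 0.0527
```

```bash
python3 -c "
from h import *
st(); shot('wrist','wrist14.png');shot('scene','scene14.png')
im=cv2.imread('pics/scene14.png')
cv2.imwrite('pics/z14.png',cv2.resize(im[190:320,280:400],None,fx=4.5,fy=4.5,interpolation=cv2.INTER_CUBIC))"
```

```text
t 18.63 p [566.  -49.7 283.3] yaw 1.35 z [ 3.e-04  2.e-04 -1.e+00] F [ 0.21  1.01 -0.17] M [-0.1   0.07  0.03] w 52.7
```

View pics/wrist14.png

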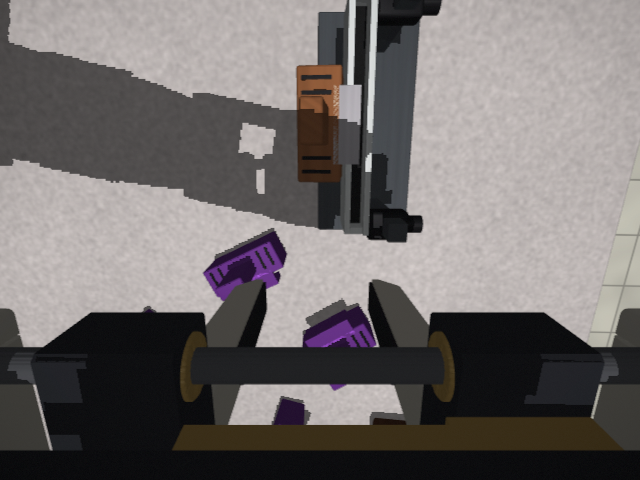

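View pics/z14.png

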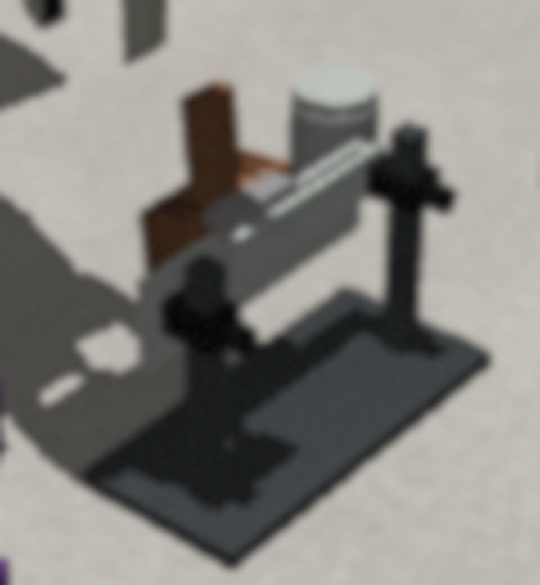

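The holder hangs in the channel, parallel to it, at (297–360, 65–180). I'll quantify its lean.

```bash
python3 -c "
from h import *
a=cv2.imread('pics/wrist14.png')[50:200,280:400];cv2.imwrite('pics/z15.png',cv2.resize(a,None,fx=4,fy=4,interpolation=cv2.INTER_CUBIC))"
```

```text
(no output)
```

View pics/z15.png

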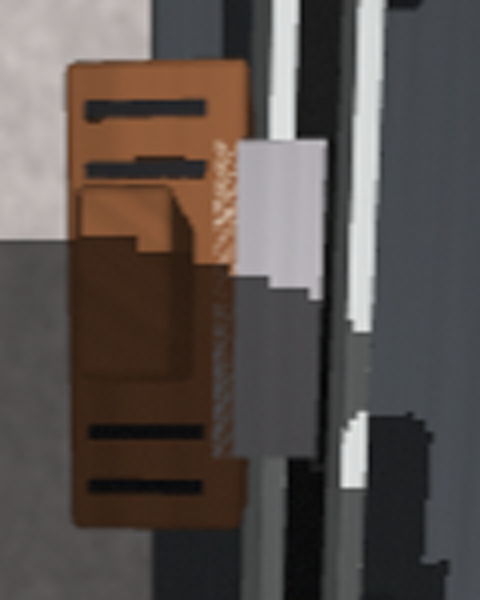

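Run:
```python
from h import *
s,d=load('wrist14.png')
zf=.1163; u0=zf-.024
f=lambda X,Y,z: ray(s,d,280+X/4-.4,50+Y/4-.4,z)*1000
Y=240
for n,X,z in (('front top',69,u0+.052),('block back top',247,u0+.052),('hook outer',325,u0+.052),('grip top L',77,u0+.11),('grip top R',172,u0+.11)):
    print(n,[np.round(f(X,Y,z+dz)[:2],1).tolist() for dz in(-.003,0,.003)])
from scipy.optimize import least_squares
# model: tongue bottom centre (30,24) at (x0,zf), tilt phi(top towards -x); project image columns along row
pts=[(-18,52,69),(33,52,325),(-8,110,77),(8,110,172)]
def res(p):
    x0,ph=p; o=[]
    for a,b,X in pts:
        dx,dz=(a-30)/1e3,(b-24)/1e3
        x=x0+dx*np.cos(ph)-dz*np.sin(ph); z=zf+dx*np.sin(ph)+dz*np.cos(ph)
        o.append((f(X,Y,z)[0]-x*1000))
    return o
r_=least_squares(res,[.598,0.05]); print('tongue x',r_.x[0]*1000,'tilt deg',np.degrees(r_.x[1]),'res mm',np.round(r_.fun,2))
```

```text
front top [[547.4, 53.1], [547.6, 52.8], [547.8, 52.5]]
block back top [[582.9, 54.0], [582.7, 53.7], [582.5, 53.4]]
hook outer [[598.4, 54.3], [598.0, 54.0], [597.7, 53.7]]
grip top L [[552.0, 47.6], [552.1, 47.3], [552.3, 47.0]]
grip top R [[567.2, 47.9], [567.1, 47.7], [567.1, 47.4]]
tongue x 597.829590264401 tilt deg 5.635647126298227 res mm [ 0.02 -0.05  0.36 -0.33]
```

The lean is 5.6°, with the tongue on the lip's inner edge and the block's foot on the lip's front. That is the stable rest position the 4 mm clearance allows (geometry predicts about 5.4°), so it cannot hang straighter on its own. One last top view to check the bystanders, then I'll hand in.

```bash
python3 -c "
from h import *
s,d=shot('top','top16.png')
a=cv2.imread('pics/top1.png').astype(int);b=cv2.imread('pics/top16.png').astype(int)
for n,(x0,x1,y0,y1) in dict(tin=(195,235,265,305),stone=(140,190,165,250),block=(495,575,130,205),dec1=(415,465,195,250),dec2=(490,550,230,270),dec3=(430,485,308,360)).items(): print(n,abs(a-b)[y0:y1,x0:x1].mean().round(2))
st()"
```

```text
tin 35.57
stone 29.48
block 18.38
dec1 43.38
dec2 23.59
dec3 32.21
t 18.78 p [566.1 -49.1 283. ] yaw 1.43 z [ 0.e+00  1.e-04 -1.e+00] F [-0.59  0.25 -0.51] M [ 0.01  0.08 -0.01] w 53.1
```

View pics/top16.png

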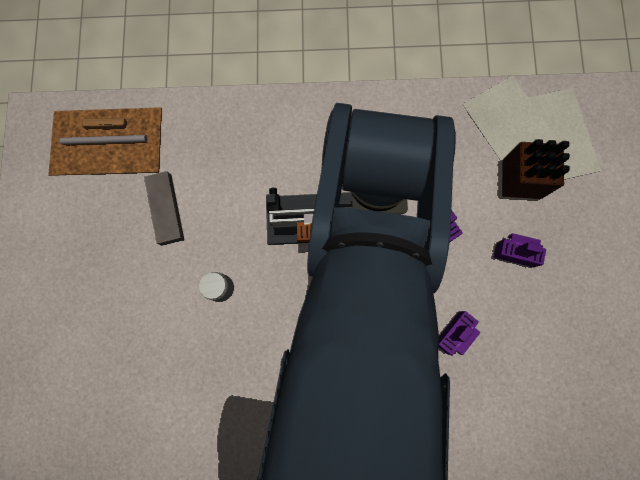

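The tin (214,287), whetstone (163,208), knife block (533,170) and visible decoys are at their original pixels; the raw differences are only an overall brightness change. Handing in.

```bash
python3 -c "
from h import *
print(r.close_job())"
```

```text
the job is handed in; nothing more can be done
None
```

The holder is hanging in the channel with its hook behind the lip, and the job was handed in at about 18.8 s. It is not quite upright: it leans about 5.6° outward.

- **Finding the channel:** I pinched the holder by its grip and probed the lip front with the tongue at about 7 N. That put the lip front at x = 0.5878, within 0.5 mm of the camera's 0.588.
- **Seating:** I lowered the hook until it touched the floor, at about 0.116 m. Contact peaked at about 14 N. I then eased off, brought the block against the lip and let go only once the floor carried the weight (Fz +0.6 N against −4 N hanging free).
- **Lean:** It tipped when released, until the tongue rested on the lip's inner edge and the foot of the block on the lip's front face. That matches the roughly 5.4° the 4 mm clearance allows, and I don't think it can hang straighter unsupported. I did not try to correct it.
- **Final checks:** In the last pictures the holder was parallel to the channel and clear of the gripper. The tin, whetstone and knife block were where they started.
- **Disagreements:** My pixel-difference check on the bystanders read high, at 18–43 grey levels. I put this down to an overall brightness change, because by eye they were at the same pixels. In the last top view the arm hid one purple look-alike and most of another. The wrist view before it showed purple look-alikes standing near the stand, but I did not measure their positions.

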